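Stack and square the test plates on the shaker

ROBOT

A 6-joint arm with a two-finger parallel gripper is mounted at the origin on the work surface. World frame = base frame: x ahead of the robot, y to its left, z up, the work surface at z = 0. Lengths are in m, angles in degrees, forces in N, time in s.
With the tool pointing down it reaches from about 0.4 to 0.825 m from the base axis. Payload 7 kg.
Tool frame: the origin (TCP) lies between the finger pads; the fingertips stand 11 mm ahead of it and the grasp point (between the pads) lies 8 mm behind it; z points along the fingers, y is the direction in which the jaws open and shut (so a half turn about z gives the same grasp; the last joint's range is limited). The gripper opens to 88 mm and grips with 3 to 60 N. Pads are 19 mm wide; open, the fingers measure 130 mm over their backs; the gripper's body (78 mm by 193 mm) begins 47 mm behind the grasp point.
Start: joints at [-50.701, 20.546, 0.682, 0, -70.136, -16.507], TCP at [0.261, -0.622, 0.238] pointing down, gripper open.
Joint ranges: [-176.03, 176.03], [-82.01, 121.73], [-58.28, 71.71], [-173.87, 95.51], [-174.79, -0.11], [-173.66, 173.66]. Speed limits (degrees/s): [136.94, 136.94, 172.46, 180, 180, 180].

INTERFACE

Orientations are given as [roll, pitch, yaw] about the fixed x, y, z axes, in that order (R = Rz(yaw) Ry(pitch) Rx(roll)).
In Python, from plant import r gives the robot as it stands.
- The arm moves only by the shell command python3 -m inch 'ROWS' [OPENING] [FORCE]. ROWS is JSON, a list of rows, each an object of numbers: "x", "y", "z": the shift along the tool's x, y, z as a fraction of full scale; "yaw": the turn about the tool's z as a fraction of full scale. In form: [{"x": .., "y": .., "z": .., "yaw": ..}, ...]. A call has 1 to 5 rows; each row shifts and turns the pose as measured when the row begins, along the tool's axes as they then stand; what a row does not reach is not made up. Full scale, the value 1, is 0.025 m for a shift and 4 degrees for a turn. A row lasts 1/12 s, in which the tool goes at most 41.7 mm and 7.16 degrees, less where a joint would pass 70% of its speed; a pose out of reach is approached as far as the arm can. A call with a number of a shift or a turn outside -1 to 1 is refused whole. A call with a gripper value outside its range is refused whole. OPENING is the opening, from -1 (shut) to 1 (fully open), set as the call begins (- or left out, the last holds). The fingers move at their own pace and stop on an object; FORCE is the grip in N (left out, the last holds). Time passes only in rows, so rows that do not move let the fingers close. It gives the time, the measured TCP pose, the force and the opening at its end, in the units of the state.
- r.get_state(): the state, without advancing time (a new reading comes with each control period).
- r.capture(name): name is "scene" or "side" or "wrist"; returns (picture, depth): 384x512x3 uint8, red, green, blue; 384x512 float32, m along the optical axis (not along the pixel's ray), 0 where there is no reading.
- r.camera_info(name): a dict with "mtx" (3x3 intrinsics, pixels), "pose" (4x4, takes a point from camera to world coordinates). Camera axes: x right, y down, z forward; pixel columns grow to the right and rows downward; lengths in m; the calibration is good to about 2 mm. A picture is of the moment at which its call begins: read the wrist's pose just before it. camera_info takes no time and is no camera call; for the wrist camera it gives the pose at the moment of the call.
- r.close_job(): hands the job in, once; it reports no verdict.
The state is a dict: "time_s": time; "joints": joint angles; "qd": joint speeds; "joint_torque": joint torques, N m; "tcp_pos": TCP position; "eef_rot": TCP orientation; "contact_force": force on the tool from outside, world axes, zero at the start; "moment": the same for the moment, N m; "gripper_width": finger opening in m.
Only numpy, scipy, OpenCV 4.12 (cv2) and the standard library are available. Lean on these libraries where they do the work, as an engineer would, in place of code of your own. Each camera call takes 0.05 s, during which the arm holds its last target. There are 200 camera calls.

TASK

First throw the isolator lever to off, away from the lamp, and keep it off whenever you touch the plates. Stack every 120 mm plate that lies on the table onto the two already in the shaker's nest, and tap the stack against the three pins until all the edges are flush with each other and with the pins. Then stand the hold-down weight on the middle of the stack and, last of all, throw the lever back to on, leaving everything else on the table alone.

Things in the scene. Friction and masses are not known exactly. Their poses are not given: they have to be found in the camera images.
- seat (a point): Three-pin nest on the shaker head: point on its platform's top face, 50 mm above the table, just below where the centre of a well-placed plate belongs (touching all three pins). x along that plate's length, y along its width, z up. Dowel pins, 12 mm thick, 44 mm above the platform: two on the +y side (centres x = -42 and 42, y = 39 mm), one on the +x side (x = 66, y = 0). Sides -x and -y are open.
- nest: The nest itself: grey base 20 mm high, dark steel platform. Origin on the table 50 mm below the seat point, same axes. Platform top: x -50 to 80, y -55 to 55 mm, with a relief 30 mm deep and 60 mm wide (x -30 to 30) cut in from each y side as far as y = -23 and 23. Plates overhang it by 10 mm at -x. So a finger can reach below the lowest plate in the middle of each open side.
- weight_knob (a point): Hold-down weight of bare steel, 0.42 kg: a round foot 56 mm in diameter and 18 mm high, with a round knob on top, 24 mm in diameter, from 21 to 45 mm above its underside. Point in the middle of the knob, 33 mm above the underside; z up.
- handle_bar (a point): Middle of the dark steel cross-bar at the end of the isolator's lever. The bar is 60 mm long along y and 16 mm thick; it sits 70 mm from the hinge, which lies 55 mm above the table, along y, over the middle of the grey housing (110 x 70 mm, 48 mm high).
- isolator_mid (a point): Isolator: the point on the lever's hinge axis, in the middle of the housing, 55 mm above the table. x points along the housing to the end that carries a small clear domed lamp (the on end), y along the hinge, z up. The lever swings in the x-z plane.
- handle (a joint): Isolator lever, rad: 0 = off (leans 0.6 rad from upright to -x, away from the lamp), 1.2 = on (leans 0.6 rad to +x, towards the lamp). It is bistable: its weighted bar makes it fall to the nearer end from 0.6 (upright). About 1 to 2 N at the bar moves it.
- res1_mid (a point): Plain aluminium plate, 120 x 66 x 6 mm, 0.13 kg. Point at its centre; x along the 120 mm length, y along the 66 mm width, z its thickness. Lies on the nest at the start, crooked.
- res2_mid (a point): Plain aluminium plate, 120 x 66 x 6 mm, 0.13 kg. Point at its centre; x along the 120 mm length, y along the 66 mm width, z its thickness. Lies on the nest at the start, crooked.
- plate1_mid (a point): Plain aluminium plate, 120 x 66 x 6 mm, 0.13 kg. Point at its centre; x along the 120 mm length, y along the 66 mm width, z its thickness. Lies on the table at the start; may be absent.
- plate2_mid (a point): Plain aluminium plate, 120 x 66 x 6 mm, 0.13 kg. Point at its centre; x along the 120 mm length, y along the 66 mm width, z its thickness. Lies on the table at the start; may be absent.
- plate3_mid (a point): Plain aluminium plate, 120 x 66 x 6 mm, 0.13 kg. Point at its centre; x along the 120 mm length, y along the 66 mm width, z its thickness. Lies on the table at the start; may be absent.
- plate4_mid (a point): Plain aluminium plate, 120 x 66 x 6 mm, 0.13 kg. Point at its centre; x along the 120 mm length, y along the 66 mm width, z its thickness. Lies on the table at the start; may be absent.
- sensor: Bystander: small dark steel sensor block, 22 x 22 x 20 mm, loose among the plates. Origin at its underside. Leave alone.
- coupon: Bystander: small square aluminium coupon, 50 x 50 x 6 mm, not one of the plates to be loaded. Origin at its underside. Leave alone.
- mug: Bystander: white mug, 76 mm wide, 90 mm high, with a handle. Origin at its underside. Leave alone.
- calculator: Bystander: black pocket calculator, 150 x 75 x 14 mm. Origin at its underside. Leave alone.
Mind the look-alikes: they are no part of the job. What is shaped like the part that bears handle_bar but purple or red is not meant.

How it is judged:
By the outcome, as a careful person would: the job done as asked, in the order asked, and still so for the second after the job is handed in, with the robot touching nothing.
Of plate1, plate2, plate3, plate4 only 2 to 4 are there at a start; the rules pass over those that are not, and their reading is None.
At some moment in a run one of plate1, plate2, plate3, plate4 may be knocked a few centimetres aside while the robot is not near it.
It also fails if it takes over 210 s, if anything falls off the work surface, if the arm or the gripper's body presses on something with over 40 N, if the wrist force passes 120 N, or if a joint passes its speed limit or range.

## Working session

There is one attempt and no reset: what is moved stays moved. The work goes in short steps, Python scripts to look and compute and a shell command to move; the robot and the scene stay as the last step left them, time stands still between calls to the robot, and variables do not carry over. Pictures are saved under pics/ and viewed, about 12 in all and at most 16, crops included, and the job is handed in when it is done.

```bash
ls; mkdir -p pics; cat > h.py <<'E'
import numpy as np, cv2
from plant import r
def ray(cam,u,v,z,info=None):
    i=info or r.camera_info(cam); K=np.array(i["mtx"]);P=np.array(i["pose"])
    d=P[:3,:3]@np.linalg.inv(K)@[u,v,1]; o=P[:3,3]
    return o+d*(z-o[2])/d[2]
def proj(cam,p,info=None):
    i=info or r.camera_info(cam); K=np.array(i["mtx"]);P=np.linalg.inv(np.array(i["pose"]))
    q=K@(P[:3,:3]@np.array(p)+P[:3,3]); return q[:2]/q[2]
def cloud(d,info):
    K=np.array(info["mtx"]);P=np.array(info["pose"])
    v,u=np.mgrid[:d.shape[0],:d.shape[1]]
    c=np.stack([(u-K[0,2])/K[0,0]*d,(v-K[1,2])/K[1,1]*d,d],-1)
    return c@P[:3,:3].T+P[:3,3]
def snap(cam,name,crop=None,k=1):
    i=r.camera_info(cam); p,d=r.capture(cam)
    np.savez('pics/'+name+'.npz',p=p,d=d,mtx=i["mtx"],pose=i["pose"])
    q=p[:,:,::-1]
    if crop: q=q[crop[1]:crop[3],crop[0]:crop[2]]
    cv2.imwrite('pics/'+name+'.png',cv2.resize(q,None,fx=k,fy=k,interpolation=cv2.INTER_CUBIC))
    return p,d,i
E
python3 - <<'E'
from h import *
for c in ("scene","side","wrist"):
    p,d,i=snap(c,c+"0"); print(c,np.round(i["pose"],3).tolist(),np.round(i["mtx"],1).tolist())
a=cv2.imread('pics/scene0.png');b=cv2.imread('pics/side0.png')
cv2.imwrite('pics/a.png',cv2.resize(a,(800,600),interpolation=cv2.INTER_CUBIC))
cv2.imwrite('pics/b.png',cv2.resize(b,(800,600),interpolation=cv2.INTER_CUBIC))
print(r.get_state())
E
```

```text
pics
scene [[0.29, 0.816, -0.5, 1.243], [0.957, -0.239, 0.165, -0.255], [0.015, -0.526, -0.85, 1.264], [0.0, 0.0, 0.0, 1.0]] [[486.3, 0.0, 259.9], [0.0, 486.3, 188.6], [0.0, 0.0, 1.0]]
side [[-0.904, -0.339, 0.261, 0.304], [-0.428, 0.704, -0.567, 0.524], [0.009, -0.624, -0.781, 0.839], [0.0, 0.0, 0.0, 1.0]] [[372.6, 0.0, 254.1], [0.0, 372.6, 189.2], [0.0, 0.0, 1.0]]
wrist [[-0.387, 0.888, 0.248, 0.193], [0.922, 0.372, 0.105, -0.65], [0.001, 0.269, -0.963, 0.384], [0.0, 0.0, 0.0, 1.0]] [[342.6, 0.0, 255.0], [0.0, 342.6, 195.7], [0.0, 0.0, 1.0]]
{'time_s': 0.15, 'joints': array([-5.07015895e+01,  2.05794649e+01,  6.48025691e-01, -1.55818559e-02,
       -7.01365908e+01, -1.65056617e+01]), 'qd': array([ 0.07448441, -0.18429713,  0.19549865,  0.14558071,  0.03589332,
       -0.02942308]), 'joint_torque': array([-2.29378878e-03, -5.83276463e+01,  2.93292099e+01,  7.00122178e+00,
        8.76232458e-03, -1.09360992e-04]), 'tcp_pos': array([ 0.2613311 , -0.62198369,  0.23688035]), 'eef_rot': array([ 1.79930611e+02, -5.28331065e-03, -1.57212551e+02]), 'contact_force': array([ 0.26414312,  0.20994764, -0.14153894]), 'moment': array([-0.00816174, -0.00225241, -0.02853067]), 'gripper_width': 0.08764106955676952}
```

View pics/a.png

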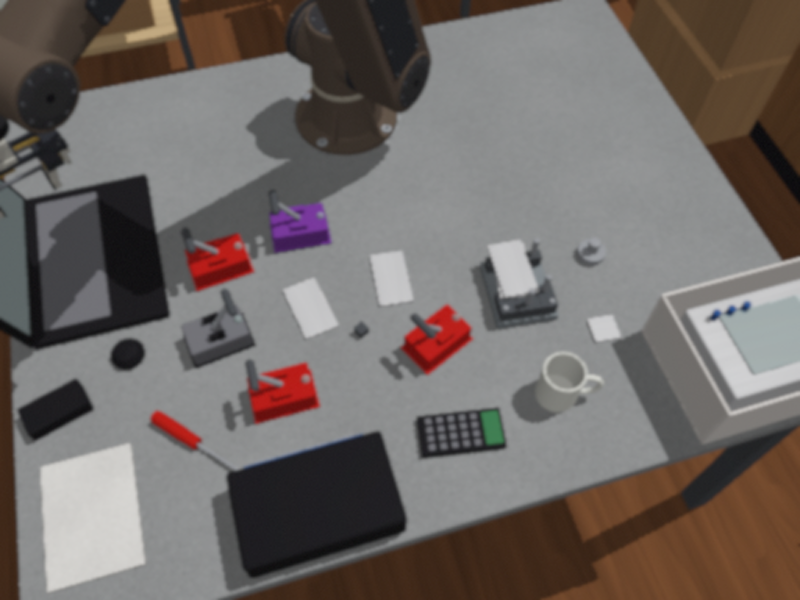

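View pics/b.png

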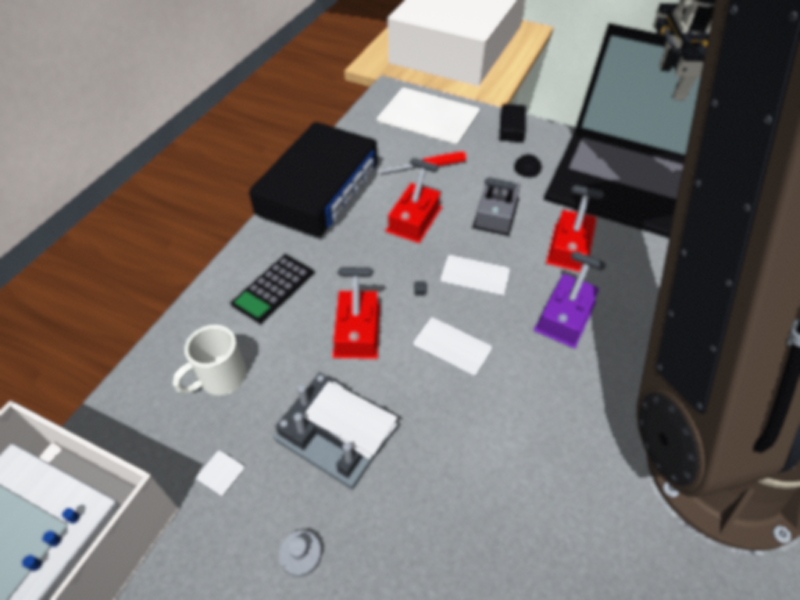

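Scene view: grey isolator at (217,335) is the only grey one (red ones at (218,262), (283,390), (437,338), purple at (300,225) are look-alikes). Two plates lie on the table at (310,307) and (391,277), the nest is at (518,285), the weight at (591,251), the coupon at (603,328) and the sensor at (361,330).

```bash
cat > m.py <<'E'
from h import *
def load(n):
    f=np.load('pics/'+n+'.npz'); return f['p'],f['d'],dict(mtx=f['mtx'],pose=f['pose'])
def whites(n,s=70,v=150):
    p,d,i=load(n); hsv=cv2.cvtColor(p,cv2.COLOR_RGB2HSV); C=cloud(d,i)
    m=((hsv[...,1]<35)&(hsv[...,2]>v)&(d>0)).astype(np.uint8)
    k,l,st,c=cv2.connectedComponentsWithStats(m)
    for j in range(1,k):
        if st[j,4]<60: continue
        P=C[l==j]; zc=np.median(P[:,2])
        if not(0.15<np.median(P[:,0])<0.95 and abs(np.median(P[:,1]))<0.7): continue
        ys,xs=np.nonzero(l==j); q=np.array([ray(None,a,b,zc,i)[:2] for a,b in zip(xs,ys)],np.float32)
        R=cv2.minAreaRect(q); print(n,j,st[j,4],np.round(c[j]),'z',np.round(np.percentile(P[:,2],[5,50,95]),4),'ctr',np.round(R[0],4),np.round(R[1],4),round(R[2],1))
if __name__=='__main__':
    whites('scene0'); whites('side0')
    p,d,i=load('scene0');C=cloud(d,i); 
    def crop(n,b,k):
        p,d,i=load(n); return cv2.resize(p[b[1]:b[3],b[0]:b[2],::-1],(400,300),interpolation=cv2.INTER_CUBIC)
    A=np.hstack([crop('scene0',(108,178,172,240-14),0),crop('side0',(290,100,350,145),0)])
    B=np.hstack([crop('scene0',(298,140,396,213),0),crop('side0',(170,230,262,299),0)])
    cv2.imwrite('pics/crop1.png',np.vstack([A,B]))
    for n in('scene0','side0'):
        p,d,i=load(n); hsv=cv2.cvtColor(p,cv2.COLOR_RGB2HSV);C=cloud(d,i)
        print(n,'z@weight', {t:np.round(C[t[1],t[0]],3).tolist() for t in ([(378,160),(378,158),(139,214),(146,195),(149,205)] if n=='scene0' else [(192,350),(190,344),(317,132),(320,118)])})
E
python3 m.py
```

```text
scene0 5 114 [381. 158.] z [-0.001   0.0183  0.0472] ctr [0.509  0.3827] [0.0526 0.0478] 13.3
scene0 6 826 [328. 171.] z [0.0169 0.0612 0.0658] ctr [0.5302 0.1918] [0.0769 0.1281] 83.8
scene0 9 795 [251. 177.] z [-0.0011  0.0048  0.0099] ctr [ 0.4524 -0.0258] [0.0726 0.1271] 84.0
scene0 10 718 [464. 210.] z [-0.0015  0.127   0.1328] ctr [0.8168 0.5392] [0.2473 0.281 ] 0.1
scene0 12 856 [199. 196.] z [-0.0012  0.005   0.0098] ctr [ 0.4742 -0.1961] [0.1271 0.0717] 8.9
scene0 14 3629 [483. 216.] z [0.1023 0.1077 0.113 ] ctr [0.8204 0.5528] [0.1809 0.2317] 0.2
scene0 17 306 [387. 209.] z [-0.0014  0.0049  0.0095] ctr [0.677  0.3319] [0.0562 0.0566] 84.6
scene0 20 355 [365. 239.] z [-0.0025  0.0731  0.0921] ctr [0.7761 0.2011] [0.1007 0.08  ] 23.5
scene0 27 5152 [ 58. 331.] z [0.0012 0.007  0.0111] ctr [ 0.7606 -0.6306] [0.2156 0.1566] 0.1
side0 3 70424 [262. 247.] z [-0.0056 -0.0014  0.0049] ctr [ 0.5968 -0.4874] [1.006  1.9378] 11.8
side0 12 210 [420. 161.] z [-0.0036 -0.001   0.0011] ctr [ 0.172  -0.3933] [0.0366 0.1197] 9.3
side0 15 1571 [224. 268.] z [0.0517 0.0604 0.0629] ctr [0.5296 0.1996] [0.0824 0.1273] 84.2
side0 16 5821 [ 33. 324.] z [0.038  0.1051 0.1278] ctr [0.8337 0.4903] [0.2504 0.1883] 0.0
scene0 z@weight {(378, 160): [0.519, 0.369, 0.029], (378, 158): [0.52, 0.365, 0.042], (139, 214): [0.52, -0.371, 0.062], (146, 195): [0.503, -0.338, 0.122], (149, 205): [0.492, -0.34, 0.049]}
side0 z@weight {(192, 350): [0.504, 0.379, 0.044], (190, 344): [0.514, 0.371, 0.044], (317, 132): [0.491, -0.344, 0.045], (320, 118): [0.486, -0.325, 0.117]}
```

View pics/crop1.png

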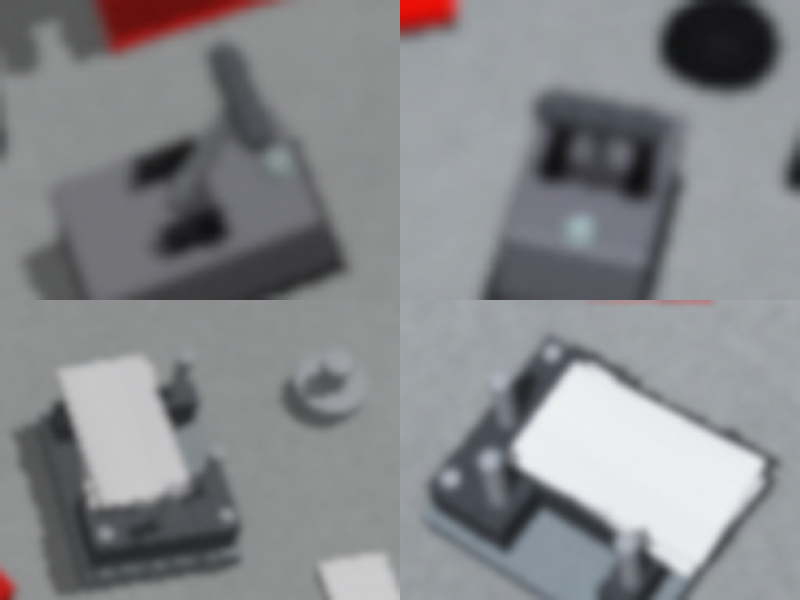

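```bash
cat >> h.py <<'E'
def to(x,y,z,yaw=None):
    "fractions of full scale, tool axes, from the measured pose"
    from scipy.spatial.transform import Rotation as Ro
    s=r.get_state(); R=Ro.from_euler('xyz',s['eef_rot'],degrees=True)
    d=R.inv().apply(np.array([x,y,z])-s['tcp_pos'])/0.025
    a=0 if yaw is None else -((yaw-s['eef_rot'][2]+180)%360-180)/4
    print('t',round(s['time_s'],2),'pos',np.round(s['tcp_pos'],4),np.round(s['eef_rot'],2),'w',round(s['gripper_width'],4),'F',np.round(s['contact_force'],1),'-> x y z yaw',np.round(d,2),round(a,2))
E
python3 -m inch '[{"z":-1,"yaw":0.95},{"z":-1,"yaw":0.95},{"yaw":0.95},{"yaw":0.95},{"yaw":0.95}]' -1 20
python3 -m inch '[{"yaw":0.95},{"y":1,"x":-0.6},{"y":1,"x":-0.6},{"y":1,"x":-0.6},{"y":1,"x":-0.6}]'
python3 - <<'E'
from m import *
s=load('scene0')[2];d=load('side0')[2]
def tri(a,b):
    (o1,p1),(o2,p2)=[(np.array(i['pose'])[:3,3],ray(None,*c,0,i)) for i,c in((s,a),(d,b))]
    d1=p1-o1;d2=p2-o2;t=np.linalg.lstsq(np.c_[d1,-d2],o2-o1,rcond=None)[0]
    u,v=o1+t[0]*d1,o2+t[1]*d2; return (u+v)/2,np.linalg.norm(u-v)
print('lamp',tri((152.5,203.6),(317,134.5)))
f=lambda x,y:(298+x*98/400,140+(y-300)*73/300); g=lambda x,y:(170+(x-400)*92/400,230+(y-300)*69/300)
print('weight',tri(f(328,365),g(0,0)) [0]*0, ray(None,*f(328,372),0.045,s))
print('pins side',[ray(None,*g(*c),0.094,d).round(3) for c in((500,378),(490,452),(628,532))])
to(0.5,-0.27,0.25,180)
E
```

```text
lamp (array([ 0.4870626 , -0.33061324,  0.04594314]), np.float64(0.0017371484708841153))
weight [0. 0. 0.] [0.52018058 0.36543318 0.045     ]
pins side [array([0.605, 0.198, 0.094]), array([0.587, 0.237, 0.094]), array([0.504, 0.245, 0.094])]
t 0.15 pos [ 0.2613 -0.622   0.2369] [ 1.7993e+02 -1.0000e-02 -1.5721e+02] w 0.0876 F [ 0.3  0.2 -0.1] -> x y z yaw [-14.25   9.28  -0.51] 5.7validation failed for argument at $[0]...
validation failed for argument at $[0]...
```

```bash

python3 -m inch '[{"x":0,"y":0,"z":-1,"yaw":0.95},{"x":0,"y":0,"z":-1,"yaw":0.95},{"x":0,"y":0,"z":0,"yaw":0.95},{"x":0,"y":0,"z":0,"yaw":0.95},{"x":0,"y":0,"z":0,"yaw":0.95}]' -1 20
python3 -m inch '[{"x":0,"y":0,"z":0,"yaw":0.95},{"x":-0.6,"y":1,"z":0,"yaw":0},{"x":-0.6,"y":1,"z":0,"yaw":0},{"x":-0.6,"y":1,"z":0,"yaw":0},{"x":-0.6,"y":1,"z":0,"yaw":0}]'
python3 -c "
from h import *
to(0.5,-0.27,0.25,180)"
```

```text
time_s: 0.57
tcp_pos: [0.2608, -0.621, 0.2863]
eef_rot: [179.7, -0.2, -176.9]
contact_force: [-0.9, -0.4, 0.2]
gripper_width: 0.0595
time_s: 0.98
tcp_pos: [0.321, -0.5224, 0.2833]
eef_rot: [179.5, -0.4, 178.3]
contact_force: [1.6, -0.7, 0.7]
gripper_width: 0.026
t 0.98 pos [ 0.321  -0.5224  0.2833] [179.5   -0.41 178.35] w 0.026 F [ 1.6 -0.7  0.7] -> x y z yaw [-6.87 10.29  1.37] -0.41
```

```bash

python3 -m inch '[{"x":-0.7,"y":1,"z":0,"yaw":-0.4},{"x":-0.7,"y":1,"z":0,"yaw":0},{"x":-0.7,"y":1,"z":0,"yaw":0},{"x":-0.7,"y":1,"z":0,"yaw":0},{"x":-0.7,"y":1,"z":0,"yaw":0}]'
python3 -m inch '[{"x":-0.65,"y":1,"z":0.1,"yaw":0},{"x":-0.65,"y":1,"z":0.1,"yaw":0},{"x":-0.65,"y":1,"z":0.1,"yaw":0},{"x":-0.65,"y":1,"z":0.1,"yaw":0},{"x":-0.65,"y":1,"z":0.1,"yaw":0}]'
python3 -m inch '[{"x":0,"y":0,"z":0,"yaw":0},{"x":0,"y":0,"z":0,"yaw":0}]'
python3 -c "
from h import *
to(0.49,-0.27,0.25,180)
snap('wrist','w1',k=1.5)"
```

```text
time_s: 1.4
tcp_pos: [0.4112, -0.3912, 0.2826]
eef_rot: [179.4, -0.5, 179.9]
contact_force: [0.1, -0.1, -0.8]
gripper_width: 0.0008
time_s: 1.82
tcp_pos: [0.4953, -0.2589, 0.2705]
eef_rot: [179.4, -0.5, 179.9]
contact_force: [-0.0, -0.4, 0.6]
gripper_width: 0.0004
time_s: 1.98
tcp_pos: [0.4977, -0.2541, 0.2694]
eef_rot: [179.3, -0.5, -179.8]
contact_force: [-0.1, 0.0, 0.6]
gripper_width: 0.0005
t 1.98 pos [ 0.4977 -0.2541  0.2694] [ 179.31   -0.51 -179.78] w 0.0005 F [-0.1  0.   0.6] -> x y z yaw [ 0.3  -0.64  0.77] 0.06
```

View pics/w1.png

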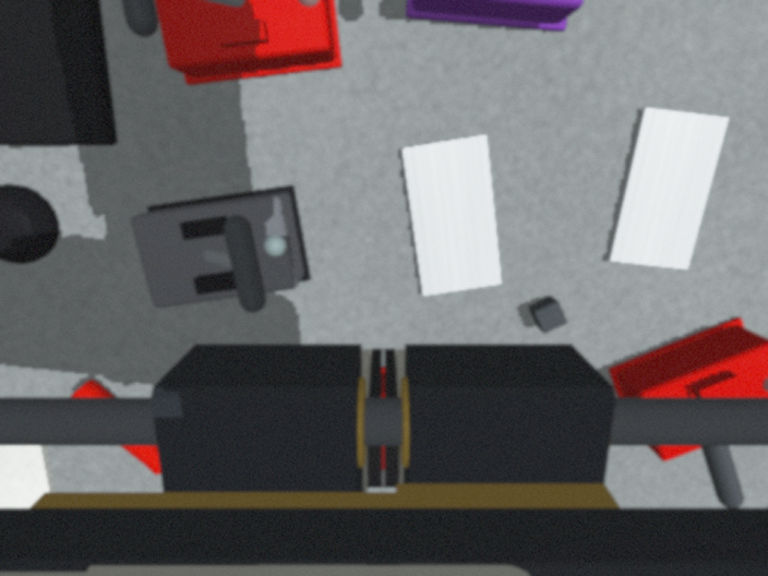

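Wrist view: bar of the grey isolator from (237,222) to (254,303), lamp at (275,245) right of it → it is on, lamp end towards world +y; plates at (452,215) and (668,188), sensor (547,313).

```bash
python3 - <<'E'
from m import *
whites('w1')
i=load('w1')[2]
f=lambda u,v,z:ray(None,u/1.5,v/1.5,z,i).round(4)
print('bar',f(237,222,.118),f(254,303,.118),f(245,263,.116),'lamp',f(275,245,.05))
print('housing top corners',[f(*c,.048) for c in((133,216),(290,188),(308,278),(155,305))])
print('sensor',f(547,313,.02))
E
```

```text
w1 2 67689 [353. 117.] z [-0.0013  0.0002  0.0064] ctr [ 0.4596 -0.1383] [0.2886 0.4399] 0.3
w1 3 2172 [ 36. 123.] z [-0.0013  0.      0.0014] ctr [ 0.4549 -0.5141] [0.0702 0.0763] 0.2
w1 4 71 [183. 164.] z [0.0527 0.055  0.0564] ctr [ 0.4871 -0.3278] [0.0097 0.0097] 0.0
w1 5 842 [ 23. 255.] z [-0.0012  0.0001  0.0013] ctr [ 0.6198 -0.5501] [0.0707 0.0278] 83.1
w1 6 177 [ 86. 259.] z [-0.0011  0.0001  0.0014] ctr [ 0.6239 -0.4754] [0.0403 0.0115] 81.6
w1 7 3151 [ 45. 315.] z [-0.001   0.0009  0.0091] ctr [ 0.7119 -0.5322] [0.1513 0.0648] 89.8
w1 8 2327 [439. 319.] z [-0.0012  0.0001  0.0013] ctr [0.7154 0.0152] [0.1113 0.0628] 89.6
w1 9 758 [502. 316.] z [-0.0012  0.0001  0.0012] ctr [0.7155 0.0938] [0.0704 0.0329] 11.3
bar [ 0.4627 -0.3367  0.118 ] [ 0.5116 -0.3299  0.118 ] [ 0.4873 -0.3342  0.116 ] lamp [ 0.4878 -0.3289  0.05  ]
housing top corners [array([ 0.4674, -0.429 ,  0.048 ]), array([ 0.4476, -0.3167,  0.048 ]), array([ 0.5127, -0.3063,  0.048 ]), array([ 0.5333, -0.4208,  0.048 ])]
sensor [ 0.5485 -0.1174  0.02  ]
```

```bash

python3 -m inch '[{"x":0.3,"y":-0.4,"z":1,"yaw":0},{"x":0.2,"y":-0.4,"z":1,"yaw":0},{"x":0,"y":-0.3,"z":1,"yaw":0},{"x":0,"y":0,"z":1,"yaw":0},{"x":0,"y":0,"z":1,"yaw":0}]'
python3 -m inch '[{"x":0,"y":0,"z":1,"yaw":0},{"x":0,"y":0,"z":0.35,"yaw":0},{"x":0,"y":0,"z":0,"yaw":0}]'
python3 -m inch '[{"x":-0.1,"y":-0.5,"z":0,"yaw":0},{"x":-0.1,"y":-0.5,"z":0,"yaw":0},{"x":-0.1,"y":-0.5,"z":0,"yaw":0},{"x":-0.1,"y":-0.5,"z":0,"yaw":0},{"x":-0.1,"y":-0.5,"z":0,"yaw":0}]'
python3 -c "
from h import *
to(0.497,-0.355,0.111,180)"
```

```text
time_s: 2.45
tcp_pos: [0.4861, -0.286, 0.147]
eef_rot: [179.6, 0.3, -179.9]
contact_force: [0.2, -0.3, -0.0]
gripper_width: 0.0006
time_s: 2.7
tcp_pos: [0.4812, -0.2878, 0.1071]
eef_rot: [179.4, -0.2, 179.8]
contact_force: [-0.2, -0.4, -0.1]
gripper_width: 0.0003
time_s: 3.12
tcp_pos: [0.4958, -0.3561, 0.112]
eef_rot: [179.6, 0.1, 179.9]
contact_force: [0.5, 0.2, 0.4]
gripper_width: 0.0004
t 3.12 pos [ 0.4958 -0.3561  0.112 ] [1.7956e+02 9.0000e-02 1.7990e+02] w 0.0004 F [0.5 0.2 0.4] -> x y z yaw [-0.05  0.04  0.04] -0.02
```

```bash

python3 -m inch '[{"x":0,"y":-0.2,"z":0,"yaw":0},{"x":0,"y":0.5,"z":-1,"yaw":0},{"x":0,"y":1,"z":-1,"yaw":0},{"x":0,"y":1,"z":-1,"yaw":0},{"x":0,"y":1,"z":-1,"yaw":0}]' 1
python3 -m inch '[{"x":0,"y":1,"z":-1,"yaw":0},{"x":0,"y":1,"z":-1,"yaw":0},{"x":0,"y":1,"z":-0.3,"yaw":0},{"x":0,"y":1,"z":0,"yaw":0},{"x":0,"y":0.7,"z":0,"yaw":0}]'
python3 -m inch '[{"x":0,"y":0,"z":0,"yaw":0},{"x":0,"y":0,"z":0,"yaw":0}]'
cat >> m.py <<'E'
def plates(n,z,lo=200,area=1500):
    p,d,i=load(n); hsv=cv2.cvtColor(p,cv2.COLOR_RGB2HSV); C=cloud(d,i)
    m=((hsv[...,1]<40)&(hsv[...,2]>lo)).astype(np.uint8)
    m=cv2.morphologyEx(m,cv2.MORPH_OPEN,np.ones((3,3)))
    for c in cv2.findContours(m,cv2.RETR_EXTERNAL,cv2.CHAIN_APPROX_NONE)[0]:
        if cv2.contourArea(c)<area: continue
        q=np.array([ray(None,*t[0],z,i)[:2] for t in c],np.float32); R=cv2.minAreaRect(q)
        u=c[:,0].mean(0).astype(int)
        a=R[2] if R[1][0]>R[1][1] else R[2]-90
        print(n,u,'ctr',np.round(R[0],4),np.round(R[1],4),'len dir',round(a,1),'zmed',round(float(C[u[1],u[0],2]),4))
E
python3 -c "
from m import *
to(0.474,-0.196,0.25,180)
snap('wrist','w2',k=1.5)
for t in (180,200,220): plates('w2',0.006,t)"
```

```text
time_s: 3.53
tcp_pos: [0.494, -0.2823, 0.2097]
eef_rot: [179.5, -0.5, 179.2]
contact_force: [-0.0, 0.4, -0.1]
gripper_width: 0.0283
time_s: 3.95
tcp_pos: [0.4989, -0.1634, 0.2802]
eef_rot: [179.6, 0.3, 179.0]
contact_force: [-0.2, -0.1, 0.1]
gripper_width: 0.0616
time_s: 4.12
tcp_pos: [0.4998, -0.1613, 0.2824]
eef_rot: [179.6, 0.6, 179.2]
contact_force: [0.1, 0.3, -0.6]
gripper_width: 0.0751
t 4.12 pos [ 0.4998 -0.1613  0.2824] [179.56   0.59 179.19] w 0.0751 F [ 0.1  0.3 -0.6] -> x y z yaw [ 1.03 -1.41  1.28] -0.2
w2 [225 135] ctr [ 0.4732 -0.1943] [0.122  0.0676] len dir 9.1 zmed 0.0046
w2 [365 115] ctr [ 0.4519 -0.0254] [0.0678 0.1219] len dir -6.2 zmed 0.0069
w2 [225 135] ctr [ 0.4732 -0.1944] [0.1202 0.0658] len dir 9.1 zmed 0.0046
w2 [365 115] ctr [ 0.452  -0.0258] [0.066  0.1207] len dir -6.2 zmed 0.0069
w2 [225 135] ctr [ 0.4731 -0.1947] [0.1187 0.0642] len dir 9.2 zmed 0.0046
w2 [365 115] ctr [ 0.4517 -0.0258] [0.0646 0.119 ] len dir -6.2 zmed 0.0069
```

View pics/w2.png

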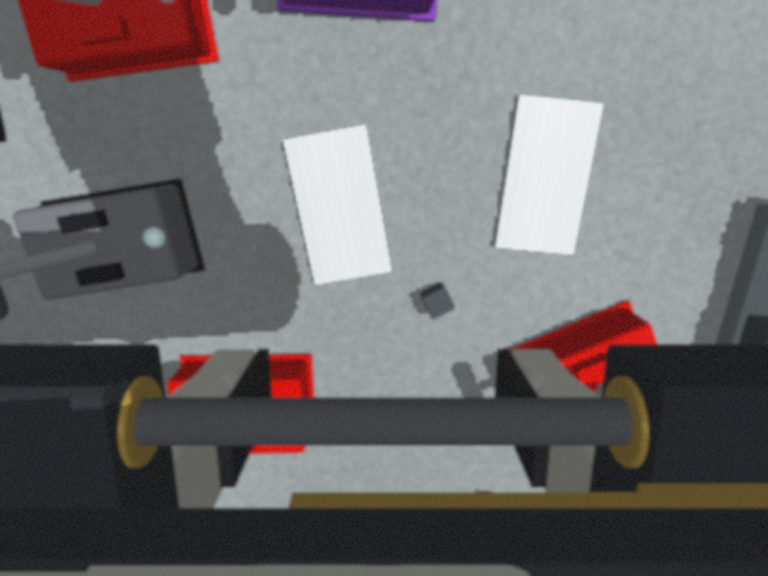

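```bash

python3 -m inch '[{"x":0.5,"y":-0.7,"z":1,"yaw":-0.9},{"x":0.5,"y":-0.7,"z":1,"yaw":-0.9},{"x":0,"y":0,"z":1,"yaw":-0.65},{"x":0,"y":0,"z":1,"yaw":0},{"x":0,"y":0,"z":1,"yaw":0}]' 1
python3 -m inch '[{"x":0,"y":0,"z":1,"yaw":0},{"x":0,"y":0,"z":1,"yaw":0},{"x":0,"y":0,"z":1,"yaw":0},{"x":0,"y":0,"z":0.8,"yaw":0},{"x":0,"y":0,"z":0,"yaw":0}]' 
python3 -c "
from h import *
to(0.4732,-0.1945,0.013,-170.9)"
```

```text
time_s: 4.58
tcp_pos: [0.4802, -0.2029, 0.1586]
eef_rot: [179.9, 1.3, -170.7]
contact_force: [0.9, -0.4, -0.9]
gripper_width: 0.0878
time_s: 5.0
tcp_pos: [0.4777, -0.2086, 0.0537]
eef_rot: [179.9, 0.9, -171.1]
contact_force: [-0.8, -0.1, -0.7]
gripper_width: 0.0873
t 5.0 pos [ 0.4777 -0.2086  0.0537] [ 179.86    0.86 -171.15] w 0.0873 F [-0.8 -0.1 -0.7] -> x y z yaw [0.12 0.58 1.63] -0.06
```

```bash

python3 -m inch '[{"x":0.12,"y":0.58,"z":0.5,"yaw":0},{"x":0,"y":0,"z":0.5,"yaw":0},{"x":0,"y":0,"z":0.4,"yaw":0},{"x":0,"y":0,"z":0,"yaw":0}]' 
python3 -c "
from h import *
to(0.4732,-0.1945,0.013,-170.9)"
```

```text
time_s: 5.33
tcp_pos: [0.4734, -0.198, 0.0181]
eef_rot: [179.9, 0.7, -171.4]
contact_force: [-1.4, 0.1, -0.5]
gripper_width: 0.0877
t 5.33 pos [ 0.4734 -0.198   0.0181] [ 179.91    0.75 -171.36] w 0.0877 F [-1.4  0.1 -0.5] -> x y z yaw [-0.01  0.14  0.21] -0.11
```

```bash

python3 -m inch '[{"x":0,"y":0.14,"z":0.12,"yaw":-0.1},{"x":0,"y":0,"z":0.09,"yaw":0},{"x":0,"y":0,"z":0,"yaw":0}]' 
python3 -m inch '[{"x":0,"y":0,"z":0,"yaw":0},{"x":0,"y":0,"z":0,"yaw":0},{"x":0,"y":0,"z":0,"yaw":0},{"x":0,"y":0,"z":0,"yaw":0},{"x":0,"y":0,"z":0,"yaw":0}]' -1 20
python3 -c "
from h import *
to(0.4732,-0.1945,0.013,-170.9)"
```

```text
time_s: 5.58
tcp_pos: [0.4744, -0.1956, 0.0143]
eef_rot: [180.0, 0.9, -171.0]
contact_force: [-0.8, -0.6, 0.5]
gripper_width: 0.0872
time_s: 6.0
tcp_pos: [0.4759, -0.1958, 0.0164]
eef_rot: [-180.0, 1.1, -170.9]
contact_force: [-0.0, -0.1, -1.5]
gripper_width: 0.0636
t 6.0 pos [ 0.4759 -0.1958  0.0164] [-179.99    1.06 -170.94] w 0.0636 F [-0.  -0.1 -1.5] -> x y z yaw [0.1  0.07 0.14] -0.01
```

```bash

python3 -m inch '[{"x":0,"y":0,"z":0,"yaw":0},{"x":0,"y":0,"z":0,"yaw":0}]' 
python3 -m inch '[{"x":0,"y":0,"z":0,"yaw":0},{"x":0,"y":0,"z":0,"yaw":0},{"x":0,"y":0,"z":0,"yaw":0},{"x":0,"y":0,"z":0,"yaw":0},{"x":0,"y":0,"z":0,"yaw":0}]' 1
python3 -m inch '[{"x":0.07,"y":0.07,"z":0.17,"yaw":0},{"x":0,"y":0,"z":0.04,"yaw":0}]' 
python3 -c "
from h import *
to(0.4732,-0.1945,0.0125,-170.9)"
```

```text
time_s: 6.17
tcp_pos: [0.4757, -0.1957, 0.0165]
eef_rot: [-180.0, 1.1, -170.9]
contact_force: [-0.1, -0.0, -1.1]
gripper_width: 0.0642
time_s: 6.58
tcp_pos: [0.4759, -0.1957, 0.0166]
eef_rot: [-180.0, 1.1, -170.9]
contact_force: [0.6, -0.7, -0.5]
gripper_width: 0.0865
time_s: 6.75
tcp_pos: [0.4741, -0.1942, 0.0113]
eef_rot: [-180.0, 1.1, -170.9]
contact_force: [-5.8, 3.2, 10.5]
gripper_width: 0.0878
t 6.75 pos [ 0.4741 -0.1942  0.0113] [-179.98    1.11 -170.94] w 0.0878 F [-5.8  3.2 10.5] -> x y z yaw [ 0.03 -0.01 -0.05] -0.01
```

```bash

python3 -m inch '[{"x":0,"y":0,"z":-0.07,"yaw":0},{"x":0,"y":0,"z":0,"yaw":0}]' 
python3 -m inch '[{"x":0,"y":0,"z":0,"yaw":0},{"x":0,"y":0,"z":0,"yaw":0},{"x":0,"y":0,"z":0,"yaw":0},{"x":0,"y":0,"z":0,"yaw":0},{"x":0,"y":0,"z":0,"yaw":0}]' -1 25
python3 -m inch '[{"x":0,"y":0,"z":-1,"yaw":0},{"x":0,"y":0,"z":-1,"yaw":0},{"x":0,"y":0,"z":-1,"yaw":0},{"x":0,"y":0,"z":-1,"yaw":0},{"x":0,"y":0,"z":-1,"yaw":0}]' 
python3 -m inch '[{"x":0,"y":0,"z":-1,"yaw":0},{"x":0,"y":0,"z":-1,"yaw":0},{"x":0,"y":0,"z":0,"yaw":0},{"x":0,"y":0,"z":0,"yaw":0}]' 
python3 -c "
from m import *
to(0.5418,0.2022,0.17,174.5)
snap('wrist','w3',k=1.5)
for t in (180,200): plates('w3',0.006,t)
print(proj('wrist',r.get_state()['tcp_pos']))"
```

```text
time_s: 6.92
tcp_pos: [0.4736, -0.194, 0.0127]
eef_rot: [-180.0, 1.1, -170.9]
contact_force: [0.8, 0.1, -0.4]
gripper_width: 0.0877
time_s: 7.33
tcp_pos: [0.4738, -0.1941, 0.0127]
eef_rot: [-180.0, 1.1, -170.9]
contact_force: [-0.7, 0.5, -0.3]
gripper_width: 0.0652
time_s: 7.75
tcp_pos: [0.4661, -0.194, 0.1354]
eef_rot: [179.8, 0.2, -171.0]
contact_force: [1.0, 0.2, -3.1]
gripper_width: 0.0657
time_s: 8.08
tcp_pos: [0.4673, -0.1944, 0.1932]
eef_rot: [179.9, 0.6, -171.0]
contact_force: [-0.9, -0.5, -2.2]
gripper_width: 0.0649
t 8.08 pos [ 0.4673 -0.1944  0.1932] [ 179.88    0.65 -171.02] w 0.0649 F [-0.9 -0.5 -2.2] -> x y z yaw [-5.41 15.2   1.02] 3.62
w3 [416 136] ctr [ 0.4061 -0.0495] [0.242  0.1868] len dir 20.8 zmed 0.0041
w3 [219  47] ctr [ 0.3548 -0.2501] [0.0762 0.0618] len dir 69.7 zmed 0.0003
w3 [422 178] ctr [ 0.4518 -0.0255] [0.0675 0.1215] len dir -6.1 zmed 0.0065
[254.48484754 262.90599865]
```

View pics/w3.png

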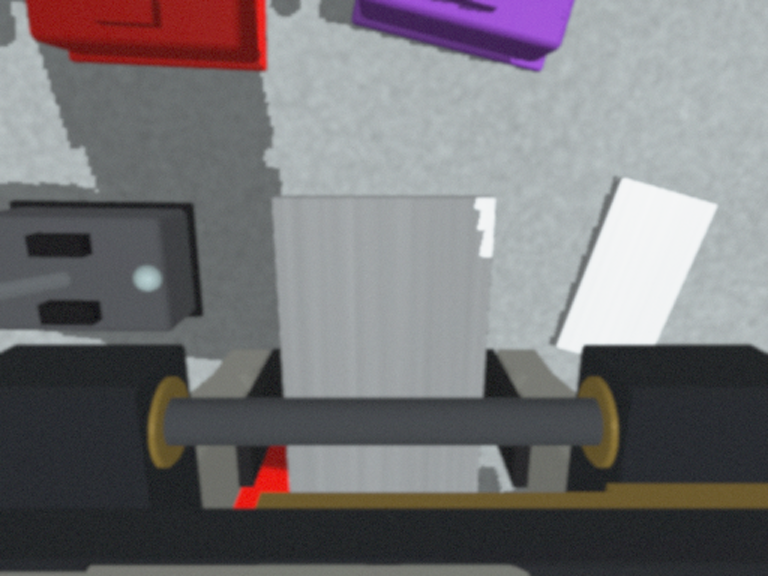

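Plate held squarely; now a look at the nest from the side.

```bash

python3 -m inch '[{"x":-0.4,"y":1,"z":0,"yaw":0.9},{"x":-0.4,"y":1,"z":0,"yaw":0.9},{"x":-0.4,"y":1,"z":0,"yaw":0.9},{"x":-0.4,"y":1,"z":0,"yaw":0.9},{"x":-0.4,"y":1,"z":0,"yaw":0}]' 
python3 -m inch '[{"x":-0.4,"y":1,"z":0,"yaw":0},{"x":-0.4,"y":1,"z":0,"yaw":0},{"x":-0.4,"y":0.6,"z":0,"yaw":0},{"x":0,"y":0,"z":0,"yaw":0},{"x":0,"y":0,"z":0,"yaw":0}]' 
python3 -c "
from m import *
to(0.5418,0.2022,0.17,174.5)
i=load('w3')[2];P=ray(None,380/1.5,197/1.5,0.1865,i);print(np.linalg.norm(P[:2]-[.4673,-.1944]))
snap('wrist','w4',k=1.5)"
```

```text
time_s: 8.55
tcp_pos: [0.5102, -0.0682, 0.1889]
eef_rot: [179.8, 0.1, 173.4]
contact_force: [-0.2, -0.5, -0.3]
gripper_width: 0.0657
time_s: 8.97
tcp_pos: [0.548, -0.0, 0.1819]
eef_rot: [-180.0, -0.4, 173.6]
contact_force: [-0.3, -1.0, -1.5]
gripper_width: 0.0656
t 8.97 pos [ 0.548  -0.      0.1819] [-180.     -0.41  173.61] w 0.0656 F [-0.3 -1.  -1.5] -> x y z yaw [1.14 8.01 0.48] -0.22
0.06068018257058576
```

View pics/w4.png

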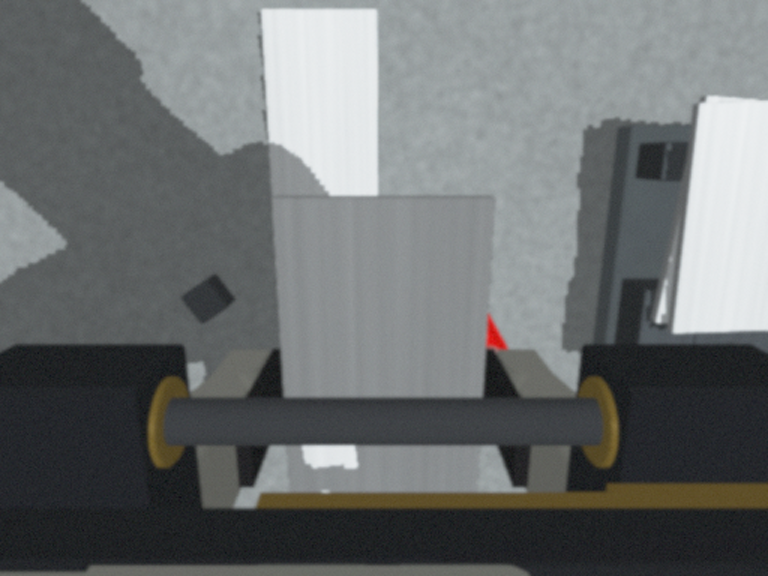

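```bash

python3 -m inch '[{"x":0.2,"y":1,"z":0,"yaw":-0.2},{"x":0.2,"y":1,"z":0,"yaw":0},{"x":0.2,"y":1,"z":0,"yaw":0},{"x":0.2,"y":1,"z":0,"yaw":0},{"x":0.2,"y":1,"z":0,"yaw":0}]' 
python3 -m inch '[{"x":0.2,"y":1,"z":0,"yaw":0},{"x":0.2,"y":1,"z":0,"yaw":0},{"x":0,"y":0.8,"z":0.5,"yaw":0},{"x":0,"y":0,"z":0.7,"yaw":0},{"x":0,"y":0,"z":0,"yaw":0}]' 
python3 -c "
from m import *
to(0.5358,0.1972,0.12,174.5)
snap('side','s1',(160,200,320,320),5)"
```

```text
time_s: 9.43
tcp_pos: [0.5332, 0.1219, 0.179]
eef_rot: [-179.8, -0.7, 173.8]
contact_force: [0.3, -0.1, -1.5]
gripper_width: 0.0652
time_s: 9.85
tcp_pos: [0.529, 0.1948, 0.1476]
eef_rot: [-179.8, -0.7, 173.7]
contact_force: [-2.2, -0.9, -2.0]
gripper_width: 0.0655
t 9.85 pos [0.529  0.1948 0.1476] [-179.83   -0.73  173.71] w 0.0655 F [-2.2 -0.9 -2. ] -> x y z yaw [-0.27  0.13  1.1 ] -0.2
```

View pics/s1.png

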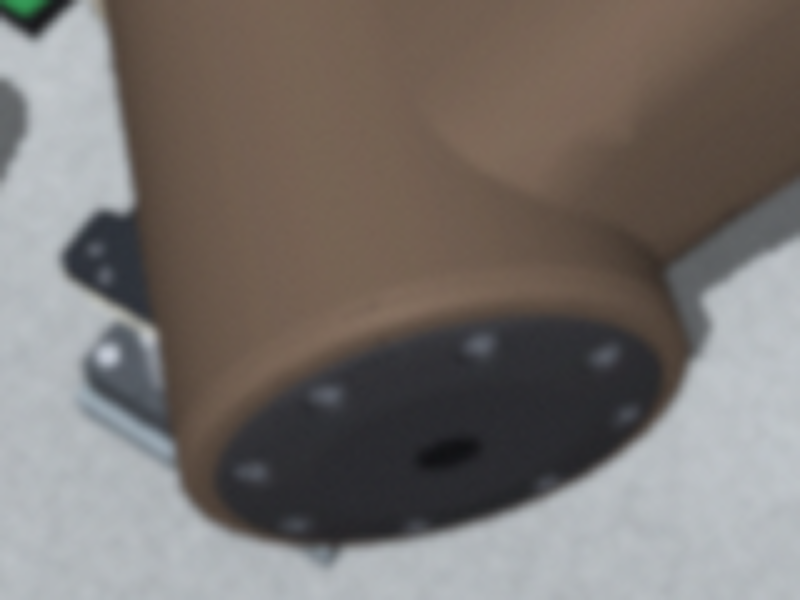

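```bash

python3 -m inch '[{"x":-0.25,"y":0.12,"z":0,"yaw":-0.2},{"x":0,"y":0,"z":0,"yaw":0},{"x":0,"y":0,"z":0,"yaw":0}]' 
python3 -m inch '[{"x":0,"y":0,"z":0.6,"yaw":0},{"x":0,"y":0,"z":0.6,"yaw":0},{"x":0,"y":0,"z":0.6,"yaw":0},{"x":0,"y":0,"z":0.4,"yaw":0},{"x":0,"y":0,"z":0,"yaw":0}]' 
python3 -c "
from m import *
to(0.5358,0.1972,0.076,174.5)"
```

```text
time_s: 10.15
tcp_pos: [0.5379, 0.1951, 0.151]
eef_rot: [-179.9, -0.6, 174.5]
contact_force: [-0.2, 0.3, -2.0]
gripper_width: 0.0654
time_s: 10.57
tcp_pos: [0.5408, 0.1933, 0.0991]
eef_rot: [179.8, -0.2, 174.3]
contact_force: [0.4, -0.5, -0.5]
gripper_width: 0.0653
t 10.57 pos [0.5408 0.1933 0.0991] [179.84  -0.21 174.27] w 0.0653 F [ 0.4 -0.5 -0.5] -> x y z yaw [0.21 0.13 0.93] -0.06
```

```bash

python3 -m inch '[{"x":0.2,"y":0.1,"z":0.3,"yaw":0},{"x":0.05,"y":0,"z":0.3,"yaw":0},{"x":0.05,"y":0,"z":0.2,"yaw":0},{"x":0,"y":0,"z":0,"yaw":0}]' 
python3 -c "
from m import *
to(0.5358,0.1972,0.076,174.5)
snap('scene','c1',(285,130,395,212),7.2)"
```

```text
time_s: 10.9
tcp_pos: [0.5343, 0.1968, 0.0795]
eef_rot: [179.7, -0.1, 174.2]
contact_force: [-0.3, 0.5, -1.5]
gripper_width: 0.0656
t 10.9 pos [0.5343 0.1968 0.0795] [ 1.7974e+02 -6.0000e-02  1.7422e+02] w 0.0656 F [-0.3  0.5 -1.5] -> x y z yaw [-0.06  0.02  0.14] -0.07
```

View pics/c1.png

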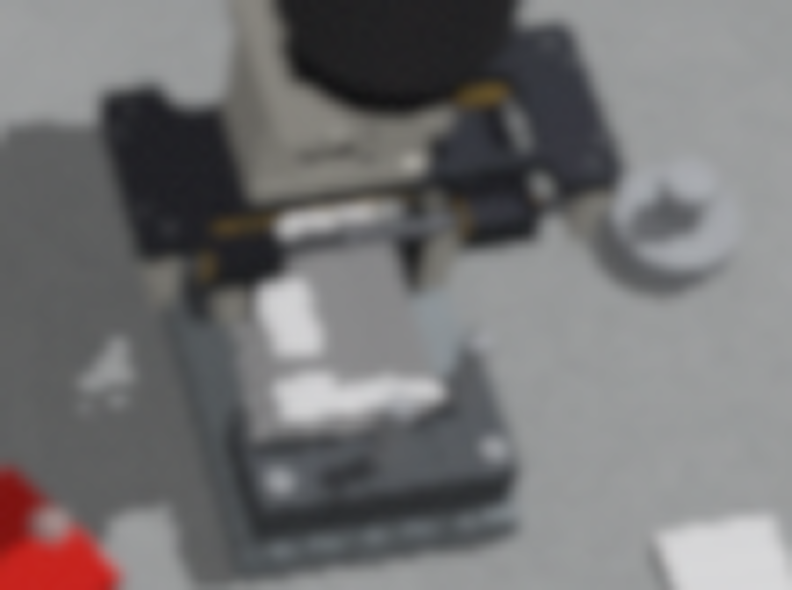

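The plate hangs over the nest inside the pins ((483,340) one pin, at its right). Lower and release.

```bash

python3 -m inch '[{"x":0,"y":0,"z":0.12,"yaw":0},{"x":0,"y":0,"z":0.04,"yaw":0},{"x":0,"y":0,"z":0,"yaw":0}]' 
python3 -m inch '[{"x":0,"y":0,"z":0,"yaw":0},{"x":0,"y":0,"z":0,"yaw":0},{"x":0,"y":0,"z":0,"yaw":0},{"x":0,"y":0,"z":0,"yaw":0}]' 1
python3 -m inch '[{"x":0,"y":0,"z":-0.5,"yaw":0},{"x":0,"y":0,"z":-1,"yaw":0},{"x":0,"y":0,"z":-1,"yaw":0},{"x":0,"y":0,"z":-1,"yaw":0},{"x":0,"y":-1,"z":-1,"yaw":0}]' 
python3 -m inch '[{"x":0.3,"y":-1,"z":0,"yaw":0},{"x":0.3,"y":-1,"z":-0.5,"yaw":0},{"x":0.2,"y":-0.5,"z":0,"yaw":0},{"x":0,"y":0,"z":0,"yaw":0},{"x":0,"y":0,"z":0,"yaw":0}]' 
python3 -c "
from m import *
to(0.4518,-0.0257,0.2,173.9)
snap('wrist','w5',k=1.5)
for t in (180,200): plates('w5',0.006,t)"
```

```text
time_s: 11.2
tcp_pos: [0.5353, 0.1976, 0.0767]
eef_rot: [179.7, 0.0, 174.3]
contact_force: [0.4, 0.6, -1.0]
gripper_width: 0.0654
time_s: 11.53
tcp_pos: [0.5363, 0.1981, 0.0778]
eef_rot: [179.6, 0.2, 174.3]
contact_force: [0.6, -0.3, -0.2]
gripper_width: 0.085
time_s: 11.95
tcp_pos: [0.5314, 0.1727, 0.1886]
eef_rot: [-180.0, -0.3, 174.4]
contact_force: [1.8, -0.2, 0.2]
gripper_width: 0.088
time_s: 12.37
tcp_pos: [0.507, 0.1094, 0.2097]
eef_rot: [179.6, 0.3, 174.4]
contact_force: [0.4, -0.4, 0.4]
gripper_width: 0.0877
t 12.37 pos [0.507  0.1094 0.2097] [179.59   0.34 174.38] w 0.0877 F [ 0.4 -0.4  0.4] -> x y z yaw [ 1.67 -5.6   0.34] 0.12
w5 [349 189] ctr [0.5488 0.2122] [0.0895 0.1485] len dir -5.5 zmed 0.068
w5 [349 188] ctr [0.5473 0.215 ] [0.0873 0.1483] len dir -2.9 zmed 0.0675
```

View pics/w5.png

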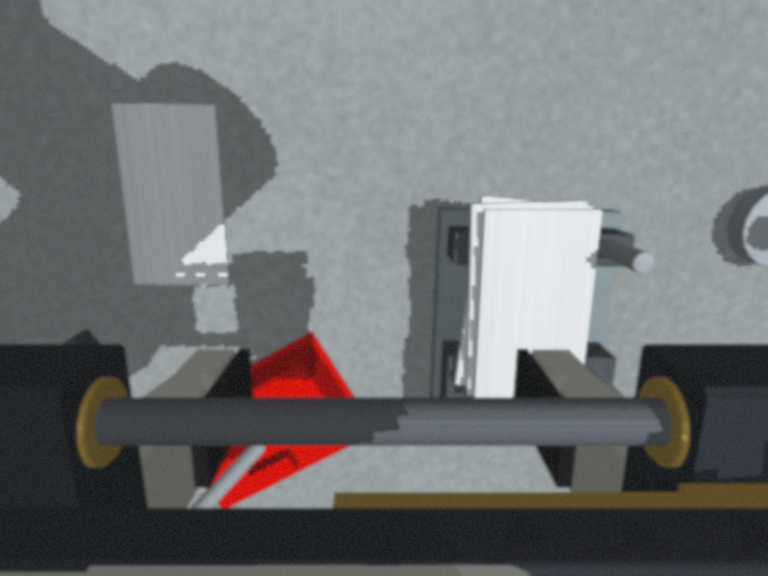

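```bash
python3 - <<'E'
from m import *
i=load('w5')[2]; f=lambda u,v,z:ray(None,u/1.5,v/1.5,z,i)[:2]
q=np.array([f(*c,.006) for c in((112,104),(214,104),(229,284),(133,285))]);print(q.round(4),q.mean(0))
print(np.degrees(np.arctan2(*(q[3]+q[2]-q[0]-q[1])[::-1])))
print('left pin',f(645,262,.094))
print('top plate corners',[f(*c,.068).round(4) for c in((485,208),(601,209))])
E
```

```text
[[ 0.3894 -0.0515]
 [ 0.3958  0.0133]
 [ 0.5144  0.0013]
 [ 0.5083 -0.0659]] [ 0.45196794 -0.02571106]
-6.322681840083124
left pin [0.50389365 0.24851971]
top plate corners [array([0.4709, 0.1713]), array([0.4779, 0.2359])]
```

```bash

python3 -m inch '[{"x":0.35,"y":-1,"z":0,"yaw":0.1},{"x":0.3,"y":-1,"z":0,"yaw":0},{"x":0.3,"y":-1,"z":0,"yaw":0},{"x":0.3,"y":-1,"z":0.5,"yaw":0},{"x":0.3,"y":-1,"z":1,"yaw":0}]' 1
python3 -m inch '[{"x":0,"y":-0.4,"z":1,"yaw":0},{"x":0,"y":0,"z":1,"yaw":0},{"x":0,"y":0,"z":1,"yaw":0},{"x":0,"y":0,"z":1,"yaw":0},{"x":0,"y":0,"z":0.5,"yaw":0}]' 
python3 -m inch '[{"x":0,"y":0,"z":0,"yaw":0},{"x":0,"y":0,"z":0,"yaw":0}]' 
python3 -c "
from h import *
to(0.452,-0.0257,0.013,173.7)"
```

```text
time_s: 12.83
tcp_pos: [0.4606, -0.0071, 0.1715]
eef_rot: [179.5, 0.6, 174.5]
contact_force: [0.7, -0.3, -0.7]
gripper_width: 0.0876
time_s: 13.25
tcp_pos: [0.4595, -0.0182, 0.0519]
eef_rot: [179.5, 0.6, 174.4]
contact_force: [-0.1, 0.3, 0.4]
gripper_width: 0.0877
time_s: 13.42
tcp_pos: [0.4579, -0.0181, 0.0479]
eef_rot: [179.7, 0.1, 174.4]
contact_force: [0.1, -0.0, -0.1]
gripper_width: 0.088
t 13.42 pos [ 0.4579 -0.0181  0.0479] [1.7975e+02 1.4000e-01 1.7439e+02] w 0.088 F [ 0.1 -0.  -0.1] -> x y z yaw [ 0.21 -0.33  1.4 ] 0.17
```

```bash

python3 -m inch '[{"x":0.21,"y":-0.33,"z":0.5,"yaw":0.17},{"x":0,"y":0,"z":0.4,"yaw":0},{"x":0,"y":0,"z":0.3,"yaw":0},{"x":0,"y":0,"z":0,"yaw":0}]' 
python3 -c "
from h import *
to(0.452,-0.0257,0.013,173.7)"
```

```text
time_s: 13.75
tcp_pos: [0.4554, -0.0235, 0.0192]
eef_rot: [179.7, 0.4, 173.9]
contact_force: [0.6, 1.0, -0.9]
gripper_width: 0.0877
t 13.75 pos [ 0.4554 -0.0235  0.0192] [179.67   0.35 173.86] w 0.0877 F [ 0.6  1.  -0.9] -> x y z yaw [ 0.13 -0.11  0.25] 0.04
```

```bash

python3 -m inch '[{"x":0.1,"y":-0.08,"z":0.15,"yaw":0},{"x":0,"y":0,"z":0.08,"yaw":0},{"x":0,"y":0,"z":0.04,"yaw":0},{"x":0,"y":0,"z":0,"yaw":0}]' 
python3 -c "
from h import *
to(0.452,-0.0257,0.013,173.7)"
```

```text
time_s: 14.08
tcp_pos: [0.4546, -0.0241, 0.0139]
eef_rot: [179.6, 0.5, 173.9]
contact_force: [0.4, -0.2, 0.2]
gripper_width: 0.0876
t 14.08 pos [ 0.4546 -0.0241  0.0139] [179.6    0.53 173.95] w 0.0876 F [ 0.4 -0.2  0.2] -> x y z yaw [ 0.1  -0.07  0.04] 0.06
```

```bash

python3 -m inch '[{"x":0.05,"y":0,"z":0.04,"yaw":0},{"x":0,"y":0,"z":0,"yaw":0},{"x":0,"y":0,"z":0,"yaw":0},{"x":0,"y":0,"z":0,"yaw":0},{"x":0,"y":0,"z":0,"yaw":0}]' -1 25
python3 -m inch '[{"x":0,"y":0,"z":0,"yaw":0},{"x":0,"y":0,"z":-1,"yaw":0},{"x":0,"y":0,"z":-1,"yaw":0},{"x":0,"y":0,"z":-1,"yaw":0},{"x":0,"y":0,"z":-1,"yaw":0}]' 
python3 -m inch '[{"x":0,"y":0,"z":-1,"yaw":0},{"x":-0.45,"y":1,"z":-1,"yaw":0},{"x":-0.45,"y":1,"z":0,"yaw":0},{"x":-0.45,"y":1,"z":0,"yaw":0},{"x":-0.45,"y":1,"z":0,"yaw":0}]' 
python3 -m inch '[{"x":-0.3,"y":1,"z":0,"yaw":0},{"x":-0.3,"y":1,"z":0,"yaw":0},{"x":0,"y":1,"z":0,"yaw":0},{"x":0,"y":1,"z":0,"yaw":0},{"x":0,"y":0.5,"z":0,"yaw":0}]' 
python3 -c "
from h import *
to(0.535,0.1972,0.1,174.2)"
```

```text
time_s: 14.5
tcp_pos: [0.4538, -0.0237, 0.0138]
eef_rot: [179.6, 0.6, 174.0]
contact_force: [-0.4, 0.6, -1.6]
gripper_width: 0.0649
time_s: 14.92
tcp_pos: [0.4479, -0.0259, 0.1114]
eef_rot: [179.9, -0.2, 173.9]
contact_force: [1.1, 0.3, -2.2]
gripper_width: 0.0657
time_s: 15.33
tcp_pos: [0.5037, 0.0686, 0.1712]
eef_rot: [179.6, 0.3, 173.6]
contact_force: [0.1, 0.1, -1.2]
gripper_width: 0.0654
time_s: 15.75
tcp_pos: [0.5336, 0.1856, 0.1717]
eef_rot: [179.6, 0.3, 173.5]
contact_force: [0.0, 0.3, -0.4]
gripper_width: 0.0651
t 15.75 pos [0.5336 0.1856 0.1717] [179.56   0.28 173.51] w 0.0651 F [ 0.   0.3 -0.4] -> x y z yaw [0.01 0.44 2.87] -0.17
```

```bash

python3 -m inch '[{"x":-0.1,"y":0.44,"z":0.6,"yaw":-0.17},{"x":0,"y":0,"z":0.6,"yaw":0},{"x":0,"y":0,"z":0.6,"yaw":0},{"x":0,"y":0,"z":0.6,"yaw":0},{"x":0,"y":0,"z":0.2,"yaw":0}]' 
python3 -c "
from h import *
to(0.537,0.1972,0.083,174.2)"
```

```text
time_s: 16.17
tcp_pos: [0.538, 0.2011, 0.1048]
eef_rot: [179.5, 0.3, 174.5]
contact_force: [-0.3, -0.7, -2.4]
gripper_width: 0.0653
t 16.17 pos [0.538  0.2011 0.1048] [179.48   0.34 174.47] w 0.0653 F [-0.3 -0.7 -2.4] -> x y z yaw [ 0.03 -0.17  0.87] 0.07
```

```bash

python3 -m inch '[{"x":0,"y":-0.15,"z":0.35,"yaw":0},{"x":0,"y":-0.05,"z":0.3,"yaw":0},{"x":0,"y":0,"z":0.15,"yaw":0},{"x":0,"y":0,"z":0,"yaw":0}]' 
python3 -c "
from h import *
to(0.537,0.1972,0.083,174.2)"
```

```text
time_s: 16.5
tcp_pos: [0.5369, 0.1945, 0.0823]
eef_rot: [179.6, 0.2, 174.4]
contact_force: [0.3, -0.7, -1.3]
gripper_width: 0.0653
t 16.5 pos [0.5369 0.1945 0.0823] [179.59   0.23 174.43] w 0.0653 F [ 0.3 -0.7 -1.3] -> x y z yaw [ 0.    0.11 -0.03] 0.06
```

```bash

python3 -m inch '[{"x":0,"y":0,"z":0,"yaw":0},{"x":0,"y":0,"z":0,"yaw":0},{"x":0,"y":0,"z":0,"yaw":0},{"x":0,"y":0,"z":0,"yaw":0}]' 1
python3 -m inch '[{"x":0,"y":0,"z":-0.5,"yaw":0},{"x":0,"y":0,"z":-1,"yaw":0},{"x":0,"y":0,"z":-1,"yaw":0},{"x":0.5,"y":0,"z":-1,"yaw":0},{"x":1,"y":0,"z":-1,"yaw":0}]' 
python3 -m inch '[{"x":1,"y":0,"z":-0.5,"yaw":0},{"x":1,"y":0,"z":0,"yaw":0},{"x":0,"y":0,"z":0,"yaw":0},{"x":0,"y":0,"z":0,"yaw":0}]' 
python3 -c "
from m import *
to(0.537,0.1972,0.12,174.2)
snap('wrist','w6',k=1.5)"
```

```text
time_s: 16.83
tcp_pos: [0.5384, 0.195, 0.0846]
eef_rot: [179.5, 0.4, 174.4]
contact_force: [-0.1, 0.5, -0.0]
gripper_width: 0.085
time_s: 17.25
tcp_pos: [0.5004, 0.1966, 0.1969]
eef_rot: [179.8, 0.1, 174.3]
contact_force: [0.5, 1.0, 0.8]
gripper_width: 0.0877
time_s: 17.58
tcp_pos: [0.4492, 0.2036, 0.2193]
eef_rot: [179.1, 0.7, 174.4]
contact_force: [0.5, 0.9, -0.3]
gripper_width: 0.0877
t 17.58 pos [0.4492 0.2036 0.2193] [179.11   0.74 174.39] w 0.0877 F [ 0.5  0.9 -0.3] -> x y z yaw [-3.47  0.03  4.02] 0.05
```

View pics/w6.png

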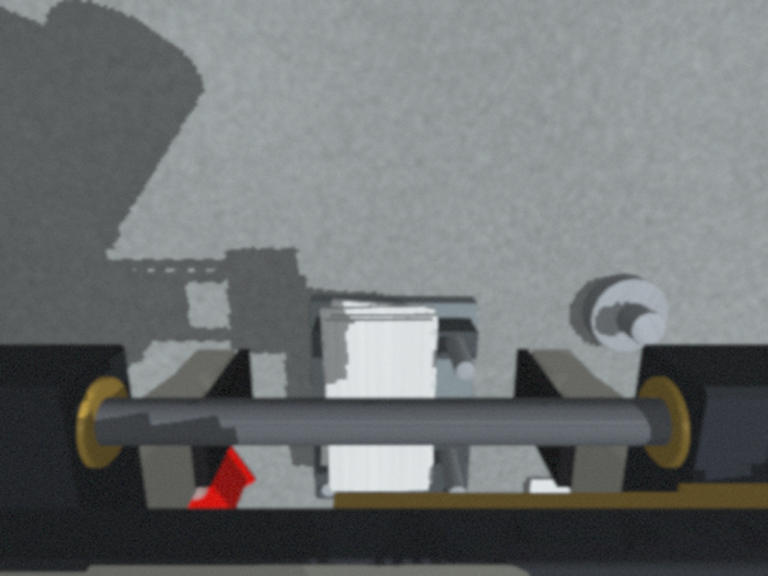

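```bash
python3 - <<'E'
from m import *
i=load('w6')[2]; f=lambda u,v,z:ray(None,u/1.5,v/1.5,z,i)[:2].round(4)
a,b=f(466,370,.094),f(457,491,.094); print('pins',a,b,np.linalg.norm(a-b))
print('top corners',f(325,319,.074),f(437,317,.074),'edge L',f(330,490,.074),'edge R',f(436,490,.074))
print('low corners',f(340,301,.056),f(437,308,.062), f(318,312,.062))
print('knob',f(647,326,.045),'foot centre',f(627,314,.018))
print('platform',f(313,298,.05),f(476,298,.05))
E
```

```text
pins [0.5037 0.2484] [0.5852 0.2385] 0.08209908647482018
top corners [0.4711 0.1689] [0.4768 0.2358] edge L [0.5907 0.1566] edge R [0.5985 0.2268]
low corners [0.4663 0.1774] [0.4752 0.2373] [0.4702 0.1635]
knob [0.508  0.3778] foot centre [0.5086 0.3772]
platform [0.4643 0.1598] [0.4751 0.2639]
```

```bash

python3 -m inch '[{"x":-1,"y":-0.1,"z":0,"yaw":0.15},{"x":-1,"y":0,"z":0.5,"yaw":0},{"x":-1,"y":0,"z":1,"yaw":0},{"x":-0.5,"y":0,"z":1,"yaw":0},{"x":0,"y":0,"z":0.8,"yaw":0}]' 1
python3 -m inch '[{"x":0,"y":0,"z":0.2,"yaw":0},{"x":0,"y":0,"z":0,"yaw":0},{"x":0,"y":0,"z":0,"yaw":0}]' 
python3 -c "
from m import *
to(0.5375,0.196,0.055,173.7)"
```

```text
time_s: 18.05
tcp_pos: [0.5469, 0.1948, 0.141]
eef_rot: [178.6, 1.3, 173.9]
contact_force: [1.2, 0.0, -0.3]
gripper_width: 0.0875
time_s: 18.3
tcp_pos: [0.5468, 0.1921, 0.1292]
eef_rot: [179.1, 0.8, 173.7]
contact_force: [0.5, -0.8, 0.5]
gripper_width: 0.0878
t 18.3 pos [0.5468 0.1921 0.1292] [179.05   0.85 173.71] w 0.0878 F [ 0.5 -0.8  0.5] -> x y z yaw [0.43 0.07 2.96] 0.0
```

```bash

python3 -m inch '[{"x":0.4,"y":0.1,"z":0,"yaw":0},{"x":0,"y":0.05,"z":0.5,"yaw":0},{"x":0,"y":0,"z":0.4,"yaw":0},{"x":0,"y":0,"z":0,"yaw":0}]' 
python3 -c "
from m import *
to(0.5375,0.196,0.055,173.7)"
```

```text
time_s: 18.63
tcp_pos: [0.5378, 0.1992, 0.1106]
eef_rot: [178.8, 1.1, 173.8]
contact_force: [0.2, -0.7, -0.2]
gripper_width: 0.0875
t 18.63 pos [0.5378 0.1992 0.1106] [178.82   1.13 173.76] w 0.0875 F [ 0.2 -0.7 -0.2] -> x y z yaw [ 0.04 -0.17  2.22] 0.01
```

```bash

python3 -m inch '[{"x":0,"y":-0.17,"z":0.3,"yaw":0},{"x":0,"y":0,"z":0.3,"yaw":0},{"x":0,"y":0,"z":0,"yaw":0}]' 
python3 -c "
from m import *
to(0.5375,0.196,0.055,173.7)"
```

```text
time_s: 18.88
tcp_pos: [0.5378, 0.196, 0.0969]
eef_rot: [178.7, 1.3, 173.9]
contact_force: [0.7, 0.5, 0.3]
gripper_width: 0.0878
t 18.88 pos [0.5378 0.196  0.0969] [178.67   1.29 173.85] w 0.0878 F [0.7 0.5 0.3] -> x y z yaw [ 0.05 -0.04  1.67] 0.04
```

```bash

python3 -m inch '[{"x":0.03,"y":-0.03,"z":0.4,"yaw":0},{"x":0,"y":0,"z":0.4,"yaw":0},{"x":0,"y":0,"z":0.4,"yaw":0},{"x":0,"y":0,"z":0.4,"yaw":0},{"x":0,"y":0,"z":0,"yaw":0}]' 
python3 -c "
from m import *
to(0.5375,0.196,0.055,173.7)"
```

```text
time_s: 19.3
tcp_pos: [0.5382, 0.196, 0.0532]
eef_rot: [178.6, 1.3, 173.8]
contact_force: [-0.0, 0.2, 0.0]
gripper_width: 0.0876
t 19.3 pos [0.5382 0.196  0.0532] [178.64   1.33 173.83] w 0.0876 F [-0.   0.2  0. ] -> x y z yaw [ 0.02 -0.   -0.07] 0.03
```

```bash

python3 -m inch '[{"x":0,"y":0,"z":0,"yaw":0},{"x":0,"y":0,"z":0,"yaw":0},{"x":0,"y":0,"z":0,"yaw":0},{"x":0,"y":0,"z":0,"yaw":0},{"x":0,"y":0,"z":0,"yaw":0}]' -1 25
python3 -m inch '[{"x":0,"y":0,"z":0,"yaw":0},{"x":0,"y":0,"z":0,"yaw":0},{"x":0,"y":0,"z":0,"yaw":0},{"x":0,"y":0,"z":0,"yaw":0},{"x":0,"y":0,"z":0,"yaw":0}]' 
python3 -c "
from m import *
to(0.5402,0.2047,0.055,173.7)"
```

```text
time_s: 19.72
tcp_pos: [0.5375, 0.1951, 0.0516]
eef_rot: [178.8, 1.2, 173.8]
contact_force: [-0.2, -0.1, -3.4]
gripper_width: 0.0663
time_s: 20.13
tcp_pos: [0.5373, 0.1951, 0.0516]
eef_rot: [178.8, 1.2, 173.8]
contact_force: [0.2, -0.8, -3.6]
gripper_width: 0.0661
t 20.13 pos [0.5373 0.1951 0.0516] [178.76   1.18 173.78] w 0.0661 F [ 0.2 -0.8 -3.6] -> x y z yaw [-0.08  0.4  -0.13] 0.02
```

```bash

python3 -m inch '[{"x":0,"y":0.1,"z":0,"yaw":0},{"x":0,"y":0.1,"z":0,"yaw":0},{"x":0,"y":0.1,"z":0,"yaw":0}]' 
python3 -m inch '[{"x":0,"y":0.05,"z":0,"yaw":0},{"x":0,"y":0.05,"z":0,"yaw":0}]'
python3 -m inch '[{"x":0,"y":0.05,"z":0,"yaw":0},{"x":0,"y":0.05,"z":0,"yaw":0}]'
python3 -c "
from m import *
to(0.5402,0.2047,0.055,173.7)"
```

```text
time_s: 20.38
tcp_pos: [0.5375, 0.2023, 0.0516]
eef_rot: [178.8, 1.1, 173.7]
contact_force: [0.4, -0.2, -3.4]
gripper_width: 0.0662
time_s: 20.55
tcp_pos: [0.5375, 0.203, 0.0517]
eef_rot: [179.1, 1.0, 173.8]
contact_force: [3.2, -11.0, 0.9]
gripper_width: 0.0664
time_s: 20.72
tcp_pos: [0.5375, 0.2029, 0.0518]
eef_rot: [179.3, 1.0, 173.8]
contact_force: [2.8, -8.1, -0.6]
gripper_width: 0.0661
t 20.72 pos [0.5375 0.2029 0.0518] [179.33   0.98 173.83] w 0.0661 F [ 2.8 -8.1 -0.6] -> x y z yaw [-0.1   0.08 -0.12] 0.03
```

```bash

python3 -m inch '[{"x":0,"y":0.15,"z":0,"yaw":0},{"x":0,"y":0.15,"z":0,"yaw":0}]'
python3 -m inch '[{"x":0,"y":0.15,"z":0,"yaw":0},{"x":0,"y":0.15,"z":0,"yaw":0}]'
python3 -m inch '[{"x":0,"y":0,"z":0,"yaw":0},{"x":0,"y":0,"z":0,"yaw":0},{"x":0,"y":0,"z":0,"yaw":0},{"x":0,"y":0,"z":0,"yaw":0},{"x":0,"y":0,"z":0,"yaw":0}]' 1
python3 -c "
from m import *
to(0.5402,0.2047,0.055,173.7)"
```

```text
time_s: 20.88
tcp_pos: [0.5372, 0.2034, 0.052]
eef_rot: [180.0, 0.8, 173.9]
contact_force: [6.3, -20.3, 3.9]
gripper_width: 0.0663
time_s: 21.05
tcp_pos: [0.5372, 0.2033, 0.0524]
eef_rot: [-179.3, 0.6, 173.8]
contact_force: [4.5, -17.6, 2.7]
gripper_width: 0.0664
time_s: 21.47
tcp_pos: [0.5393, 0.204, 0.0542]
eef_rot: [-179.4, 0.8, 173.8]
contact_force: [-0.9, -0.9, 0.2]
gripper_width: 0.0869
t 21.47 pos [0.5393 0.204  0.0542] [-179.43    0.78  173.84] w 0.0869 F [-0.9 -0.9  0.2] -> x y z yaw [-0.04  0.03 -0.03] 0.03
```

```bash

python3 -m inch '[{"x":0,"y":0,"z":-0.9,"yaw":0},{"x":0,"y":0,"z":-1,"yaw":0},{"x":0,"y":0,"z":-0.6,"yaw":0},{"x":0.6,"y":0,"z":0,"yaw":0},{"x":0.8,"y":0,"z":0,"yaw":0}]'
python3 -m inch '[{"x":0.8,"y":0,"z":0,"yaw":0},{"x":0.8,"y":0,"z":0,"yaw":0},{"x":0.5,"y":0,"z":0,"yaw":0},{"x":0,"y":0,"z":0,"yaw":0}]' -0.55
python3 -c "
from m import *
to(0.452,0.2147,0.053,173.7)
snap('wrist','w7',k=1.5)"
```

```text
time_s: 21.88
tcp_pos: [0.5056, 0.2112, 0.1186]
eef_rot: [-179.5, 0.8, 173.9]
contact_force: [-0.0, 0.9, -0.7]
gripper_width: 0.0876
time_s: 22.22
tcp_pos: [0.4498, 0.2189, 0.1194]
eef_rot: [-179.8, 1.0, 174.0]
contact_force: [-0.1, -0.2, -0.5]
gripper_width: 0.0666
t 22.22 pos [0.4498 0.2189 0.1194] [-179.76    0.97  173.98] w 0.0666 F [-0.1 -0.2 -0.5] -> x y z yaw [-0.06 -0.15  2.66] 0.07
```

View pics/w7.png

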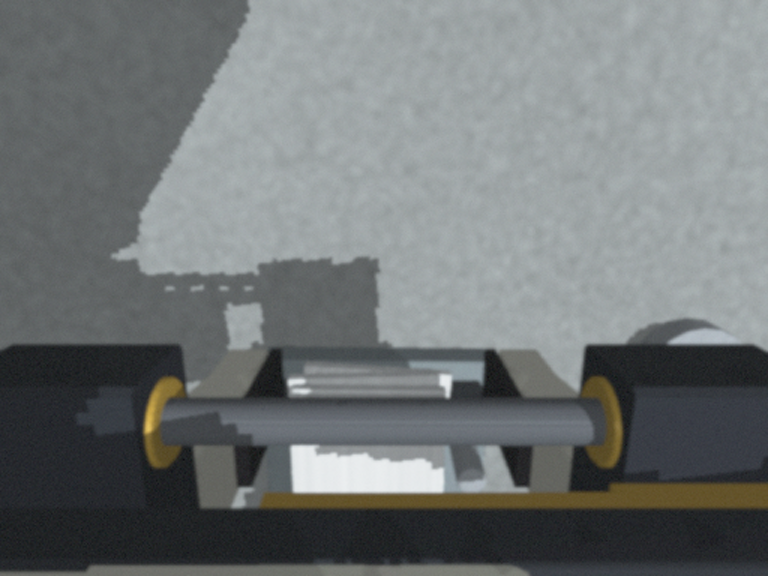

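```bash

python3 -m inch '[{"x":0.2,"y":-0.15,"z":0.2,"yaw":0.07},{"x":0,"y":0,"z":0.6,"yaw":0},{"x":0,"y":0,"z":0.6,"yaw":0},{"x":0,"y":0,"z":0.6,"yaw":0},{"x":0,"y":0,"z":0.4,"yaw":0}]'
python3 -m inch '[{"x":0,"y":0,"z":0,"yaw":0},{"x":0,"y":0,"z":0,"yaw":0},{"x":0,"y":0,"z":0,"yaw":0}]'
python3 -c "
from m import *
to(0.446,0.2147,0.053,173.7)"
```

```text
time_s: 22.68
tcp_pos: [0.4501, 0.2182, 0.0595]
eef_rot: [179.8, 1.3, 173.7]
contact_force: [-0.0, 0.1, 0.3]
gripper_width: 0.0286
time_s: 22.93
tcp_pos: [0.45, 0.2165, 0.0564]
eef_rot: [-179.9, 1.1, 173.6]
contact_force: [0.0, 0.0, 0.8]
gripper_width: 0.02
t 22.93 pos [0.45   0.2165 0.0564] [-179.9     1.15  173.61] w 0.02 F [0.  0.  0.8] -> x y z yaw [ 0.16 -0.09  0.13] -0.02
```

```bash

python3 -m inch '[{"x":0,"y":-0.07,"z":0.1,"yaw":0},{"x":-0.2,"y":0,"z":0,"yaw":0},{"x":-0.2,"y":0,"z":0,"yaw":0}]'
python3 -m inch '[{"x":-0.1,"y":0,"z":0,"yaw":0},{"x":-0.1,"y":0,"z":0,"yaw":0},{"x":-0.1,"y":0,"z":0,"yaw":0}]'
python3 -m inch '[{"x":-0.1,"y":0,"z":0,"yaw":0},{"x":-0.1,"y":0,"z":0,"yaw":0}]'
python3 -c "
from m import *
to(0.471,0.2124,0.053,173.7)"
```

```text
time_s: 23.18
tcp_pos: [0.4606, 0.2139, 0.0552]
eef_rot: [-180.0, 1.2, 173.6]
contact_force: [-4.5, -0.7, -0.4]
gripper_width: 0.0195
time_s: 23.43
tcp_pos: [0.4683, 0.212, 0.0554]
eef_rot: [-179.9, 1.1, 173.5]
contact_force: [-4.1, 0.1, 1.0]
gripper_width: 0.0197
time_s: 23.6
tcp_pos: [0.4718, 0.2109, 0.0553]
eef_rot: [-179.9, 0.9, 173.5]
contact_force: [-26.6, 10.7, 15.0]
gripper_width: 0.0195
t 23.6 pos [0.4718 0.2109 0.0553] [-179.86    0.92  173.47] w 0.0195 F [-26.6  10.7  15. ] -> x y z yaw [0.04 0.06 0.09] -0.06
```

```bash

python3 -m inch '[{"x":-0.12,"y":0.05,"z":0,"yaw":0},{"x":-0.1,"y":0,"z":0,"yaw":0}]'
python3 -m inch '[{"x":0.5,"y":0,"z":0,"yaw":0},{"x":0.5,"y":0,"z":0,"yaw":0},{"x":0,"y":0,"z":-1,"yaw":0},{"x":0,"y":0,"z":-1,"yaw":0},{"x":0,"y":0,"z":-0.6,"yaw":0}]' 
python3 -m inch '[{"x":-1,"y":0,"z":0,"yaw":0},{"x":-1,"y":0,"z":0,"yaw":0},{"x":-1,"y":0,"z":0,"yaw":0},{"x":-0.8,"y":0,"z":0,"yaw":0},{"x":0,"y":0,"z":0,"yaw":0}]' 1
python3 -c "
from m import *
to(0.5402,0.2,0.053,173.7)"
```

```text
time_s: 23.77
tcp_pos: [0.4717, 0.2106, 0.0549]
eef_rot: [-179.7, 0.4, 173.4]
contact_force: [-22.4, 11.1, 12.3]
gripper_width: 0.0195
time_s: 24.18
tcp_pos: [0.4436, 0.2138, 0.1192]
eef_rot: [-179.5, 0.3, 173.5]
contact_force: [0.9, 0.3, -0.5]
gripper_width: 0.0196
time_s: 24.6
tcp_pos: [0.5433, 0.2064, 0.1285]
eef_rot: [179.9, 1.1, 173.8]
contact_force: [0.1, 0.4, -0.3]
gripper_width: 0.0472
t 24.6 pos [0.5433 0.2064 0.1285] [179.9    1.12 173.83] w 0.0472 F [ 0.1  0.4 -0.3] -> x y z yaw [ 0.15 -0.27  3.02] 0.03
```

```bash

python3 -m inch '[{"x":0.13,"y":-0.13,"z":0,"yaw":0},{"x":0,"y":0,"z":0,"yaw":0},{"x":0,"y":0,"z":0,"yaw":0},{"x":0,"y":0,"z":0,"yaw":0}]' 1
python3 -m inch '[{"x":0,"y":0,"z":0.5,"yaw":0},{"x":0,"y":0,"z":0.5,"yaw":0},{"x":0,"y":0,"z":0.3,"yaw":0},{"x":0,"y":0,"z":0,"yaw":0}]' 
python3 -c "
from m import *
to(0.5402,0.2033,0.053,173.7)"
```

```text
time_s: 24.93
tcp_pos: [0.5382, 0.203, 0.1282]
eef_rot: [179.9, 1.2, 173.8]
contact_force: [-0.8, 0.4, 0.9]
gripper_width: 0.0739
time_s: 25.27
tcp_pos: [0.5372, 0.2042, 0.0964]
eef_rot: [179.8, 1.3, 174.0]
contact_force: [-0.5, -0.9, 0.3]
gripper_width: 0.0872
t 25.27 pos [0.5372 0.2042 0.0964] [179.78   1.31 173.95] w 0.0872 F [-0.5 -0.9  0.3] -> x y z yaw [-0.08 -0.03  1.74] 0.06
```

```bash

python3 -m inch '[{"x":-0.08,"y":-0.03,"z":0.45,"yaw":0.06},{"x":0,"y":0,"z":0.45,"yaw":0},{"x":0,"y":0,"z":0.45,"yaw":0},{"x":0,"y":0,"z":0.35,"yaw":0},{"x":0,"y":0,"z":0,"yaw":0}]'
python3 -m inch '[{"x":0,"y":0,"z":0,"yaw":0},{"x":0,"y":0,"z":0,"yaw":0},{"x":0,"y":0,"z":0,"yaw":0},{"x":0,"y":0,"z":0,"yaw":0},{"x":0,"y":0,"z":0,"yaw":0}]' -1 25
python3 -m inch '[{"x":0,"y":0.08,"z":0,"yaw":0},{"x":0,"y":0.08,"z":0,"yaw":0},{"x":0,"y":0.08,"z":0,"yaw":0}]'
python3 -m inch '[{"x":0,"y":0.12,"z":0,"yaw":0},{"x":0,"y":0.12,"z":0,"yaw":0}]'
python3 -c "
from m import *
to(0.5402,0.2033,0.053,173.7)"
```

```text
time_s: 25.68
tcp_pos: [0.5402, 0.2039, 0.0516]
eef_rot: [179.7, 1.4, 173.8]
contact_force: [0.4, -0.1, -0.3]
gripper_width: 0.0877
time_s: 26.1
tcp_pos: [0.5394, 0.2029, 0.0511]
eef_rot: [179.8, 1.3, 173.7]
contact_force: [0.5, 1.2, -4.1]
gripper_width: 0.0661
time_s: 26.35
tcp_pos: [0.5391, 0.2034, 0.0513]
eef_rot: [-179.7, 1.1, 173.6]
contact_force: [2.4, -9.8, -0.6]
gripper_width: 0.066
time_s: 26.52
tcp_pos: [0.539, 0.2035, 0.0515]
eef_rot: [-179.2, 1.0, 173.6]
contact_force: [5.2, -15.1, 1.8]
gripper_width: 0.0662
t 26.52 pos [0.539  0.2035 0.0515] [-179.23    0.97  173.56] w 0.0662 F [  5.2 -15.1   1.8] -> x y z yaw [-0.05 -0.   -0.06] -0.03
```

```bash

python3 -m inch '[{"x":-0.08,"y":0.03,"z":0,"yaw":0},{"x":-0.08,"y":0.03,"z":0,"yaw":0},{"x":-0.08,"y":0.03,"z":0,"yaw":0}]'
python3 -m inch '[{"x":-0.12,"y":0.05,"z":0,"yaw":0},{"x":-0.12,"y":0.05,"z":0,"yaw":0}]'
python3 -m inch '[{"x":0,"y":0,"z":0,"yaw":0},{"x":0,"y":0,"z":0,"yaw":0},{"x":0,"y":0,"z":0,"yaw":0},{"x":0,"y":0,"z":0,"yaw":0},{"x":0,"y":0,"z":0,"yaw":0}]' 1
python3 -m inch '[{"x":0,"y":0,"z":-1,"yaw":0},{"x":0,"y":0,"z":-1,"yaw":0},{"x":0,"y":0,"z":-1,"yaw":0},{"x":0,"y":0,"z":-1,"yaw":0},{"x":0.8,"y":0,"z":-1,"yaw":0}]'
python3 -m inch '[{"x":1,"y":0,"z":-0.5,"yaw":0},{"x":1,"y":0,"z":0,"yaw":0},{"x":1,"y":0,"z":0,"yaw":0},{"x":1,"y":0,"z":0,"yaw":0},{"x":1,"y":0,"z":0,"yaw":0}]'
python3 -m inch '[{"x":0.5,"y":0,"z":0,"yaw":0},{"x":0,"y":0,"z":0,"yaw":0}]'
python3 -c "
from m import *
to(0.505,0.3772,0.12,173.7)
snap('side','s2',(195,235,275,295),10)"
```

```text
time_s: 26.77
tcp_pos: [0.5399, 0.2028, 0.0515]
eef_rot: [-179.0, 0.5, 173.4]
contact_force: [-12.1, 1.4, 6.7]
gripper_width: 0.0663
time_s: 26.93
tcp_pos: [0.54, 0.2028, 0.0514]
eef_rot: [-178.7, -0.0, 173.4]
contact_force: [-14.9, 0.8, 9.8]
gripper_width: 0.0659
time_s: 27.35
tcp_pos: [0.5413, 0.2047, 0.0533]
eef_rot: [-178.9, 0.2, 173.4]
contact_force: [0.3, -0.6, -0.5]
gripper_width: 0.0867
time_s: 27.77
tcp_pos: [0.5212, 0.2076, 0.1766]
eef_rot: [-178.5, -0.2, 173.3]
contact_force: [1.2, 0.5, 1.2]
gripper_width: 0.0877
time_s: 28.18
tcp_pos: [0.3984, 0.2251, 0.1968]
eef_rot: [-179.1, 0.4, 173.1]
contact_force: [-0.6, 0.6, -0.3]
gripper_width: 0.0877
time_s: 28.35
tcp_pos: [0.3825, 0.2265, 0.1976]
eef_rot: [-179.3, 0.4, 173.2]
contact_force: [0.5, -0.1, 0.2]
gripper_width: 0.0882
t 28.35 pos [0.3825 0.2265 0.1976] [-179.25    0.41  173.19] w 0.0882 F [ 0.5 -0.1  0.2] -> x y z yaw [-4.13  6.6   3.05] -0.13
```

View pics/s2.png

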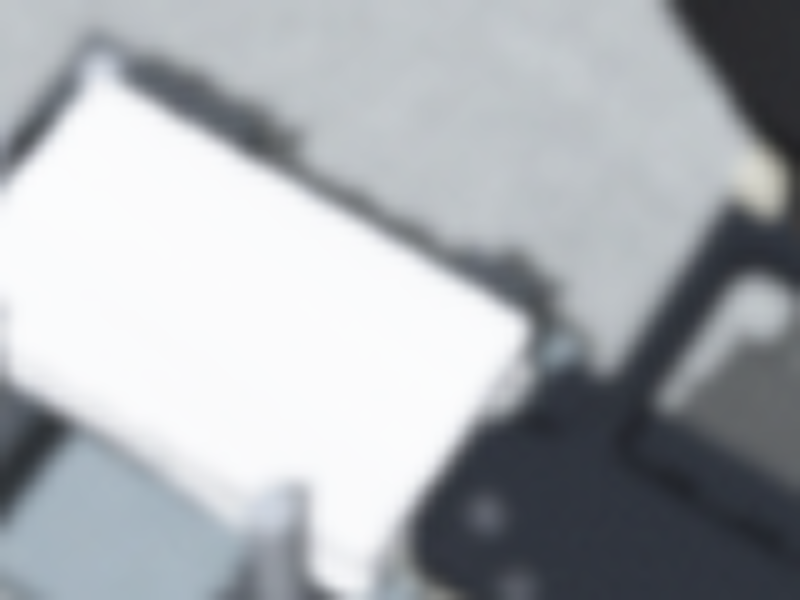

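```bash

python3 -m inch '[{"x":-1,"y":-0.7,"z":0,"yaw":-0.13},{"x":-1,"y":-0.8,"z":0,"yaw":0},{"x":-1,"y":-0.8,"z":0,"yaw":0},{"x":-1,"y":-0.8,"z":0,"yaw":0},{"x":-1,"y":-0.7,"z":0,"yaw":0}]'
python3 -m inch '[{"x":-1,"y":0,"z":0,"yaw":0},{"x":0,"y":0,"z":0,"yaw":0},{"x":0,"y":0,"z":0,"yaw":0}]'
python3 -c "
from m import *
to(0.53,0.12,0.2,173.7); snap('wrist','w8')"
python3 -m inch '[{"x":0,"y":1,"z":0,"yaw":0},{"x":0,"y":1,"z":0,"yaw":0},{"x":0,"y":1,"z":0,"yaw":0},{"x":0,"y":1,"z":0,"yaw":0},{"x":0,"y":1,"z":0,"yaw":0}]'
python3 -m inch '[{"x":0,"y":1,"z":0,"yaw":0},{"x":0,"y":1,"z":0,"yaw":0},{"x":0,"y":1,"z":0,"yaw":0},{"x":0,"y":0,"z":0,"yaw":0},{"x":0,"y":0,"z":0,"yaw":0}]'
python3 - <<'E'
from m import *
to(0.505,0.3772,0.12,173.7); snap('wrist','w9')
S=np.array([0.5402,0.2035]);a=np.radians(-6.3);ex=np.array([np.cos(a),np.sin(a),0]);ey=np.array([-np.sin(a),np.cos(a),0])
im=[]
for n in('w8','w9'):
    p,d,i=load(n)
    c=[proj(None,[*(S+x*ex[:2]+y*ey[:2]),z],i) for x in(-.065,.06) for y in(-.04,.045) for z in(.05,.08)]
    c=np.array(c); lo=c.min(0)-5; hi=c.max(0)+5; lo=np.clip(lo,0,None).astype(int);hi=np.minimum(hi,[512,232]).astype(int);print(n,lo,hi)
    q=p[lo[1]:hi[1],lo[0]:hi[0],::-1];k=min(398/q.shape[1],590/q.shape[0]);q=cv2.resize(q,None,fx=k,fy=k,interpolation=cv2.INTER_CUBIC)
    o=np.zeros((600,400,3),np.uint8);o[:q.shape[0],:q.shape[1]]=q;im.append(o)
cv2.imwrite('pics/m1.png',np.hstack(im))
E
```

```text
time_s: 28.82
tcp_pos: [0.5033, 0.1194, 0.2019]
eef_rot: [-179.5, 0.7, 174.5]
contact_force: [-0.6, 0.5, 0.6]
gripper_width: 0.0878
time_s: 29.07
tcp_pos: [0.5361, 0.111, 0.2009]
eef_rot: [-179.4, 0.7, 174.1]
contact_force: [-1.4, -0.4, 0.3]
gripper_width: 0.0877
t 29.07 pos [0.5361 0.111  0.2009] [-179.41    0.72  174.06] w 0.0877 F [-1.4 -0.4  0.3] -> x y z yaw [0.28 0.33 0.03] 0.09
time_s: 29.53
tcp_pos: [0.5484, 0.2359, 0.1992]
eef_rot: [-179.4, 0.7, 173.8]
contact_force: [-0.2, -0.1, -0.8]
gripper_width: 0.0876
time_s: 29.95
tcp_pos: [0.5545, 0.3207, 0.1975]
eef_rot: [-179.4, 0.7, 174.3]
contact_force: [0.2, -0.1, -0.6]
gripper_width: 0.0875
t 29.95 pos [0.5545 0.3207 0.1975] [-179.37    0.71  174.26] w 0.0875 F [ 0.2 -0.1 -0.6] -> x y z yaw [2.23 2.08 3.05] 0.14
w8 [307  96] [445 232]
w9 [ 42 100] [183 232]
```

View pics/m1.png

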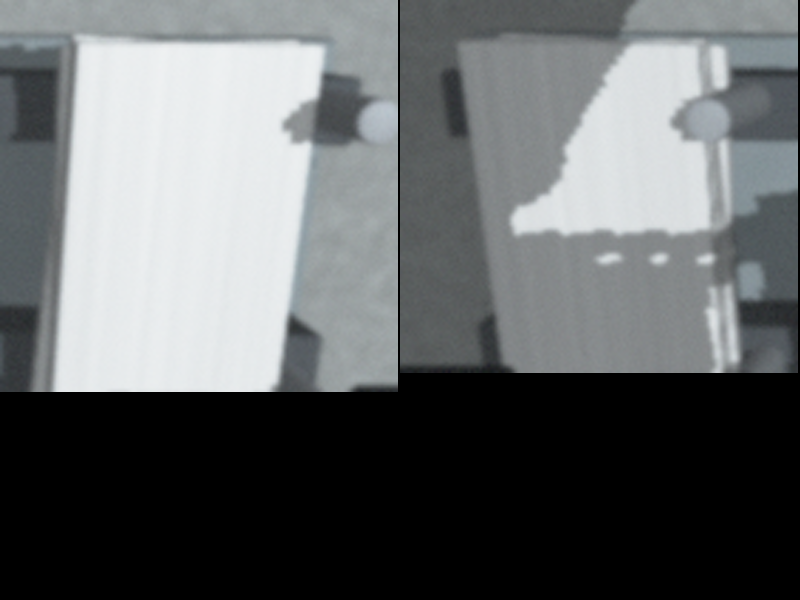

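```bash
python3 - <<'E'
from m import *
S=np.array([0.5402,0.2035,0]);a=np.radians(-6.3);R=np.array([[np.cos(a),np.sin(a),0],[-np.sin(a),np.cos(a),0],[0,0,1]])
for n in('w8','w9'):
    p,d,i=load(n); L=((cloud(d,i)-S)@R.T)*1000; L[d<=0]=999
    M=L.reshape(-1,3)
    top=M[(abs(M[:,2]-74)<4)&(abs(M[:,0])<62)&(abs(M[:,1])<38)]
    print(n,'top n',len(top),'z med',np.median(top[:,2]).round(2),'x min',np.percentile(top[:,0],.5).round(1),'y range',np.percentile(top[:,1],[.5,99.5]).round(1))
    for zl in range(51,75,3):
        m=(M[:,2]>zl)&(M[:,2]<=zl+3)
        # side faces by x position
        out=[]
        for lo,hi in((-55,-50),(-32,-10),(-10,10),(10,30)):
            q=M[m&(M[:,0]>lo)&(M[:,0]<hi)&(abs(M[:,1])<37)]
            s=q[q[:,1]<-25] if n=='w8' else q[q[:,1]>25]
            out.append((len(s),round(float(s[:,1].min() if n=='w8' else s[:,1].max()),1) if len(s) else None))
        e=M[m&(M[:,0]<-50)&(M[:,0]>-75)&(abs(M[:,1])<28)]
        print(zl,out,'end',len(e),np.percentile(e[:,0],[5,50]).round(1) if len(e) else None)
E
```

```text
w8 top n 10761 z med 73.99 x min -58.8 y range [-33.5  35.2]
51 [(0, None), (3, -35.1), (16, -34.0), (12, -35.0)] end 4 [-60.2 -59.8]
54 [(0, None), (2, -33.9), (19, -34.2), (59, -34.8)] end 28 [-60.3 -59.5]
57 [(1, -34.9), (17, -34.1), (15, -33.8), (8, -33.6)] end 3 [-60.3 -59.5]
60 [(20, -34.9), (42, -34.4), (16, -33.8), (2, -33.6)] end 24 [-59.2 -59.2]
63 [(7, -33.6), (17, -33.9), (17, -33.6), (15, -33.8)] end 13 [-59.2 -59.2]
66 [(5, -33.1), (24, -33.6), (18, -33.6), (18, -33.7)] end 18 [-59.3 -59.2]
69 [(4, -33.5), (16, -33.5), (15, -33.8), (17, -33.8)] end 12 [-59.3 -59.3]
72 [(73, -33.5), (270, -33.5), (242, -33.7), (220, -33.8)] end 803 [-58.8 -54.9]
w9 top n 10411 z med 73.99 x min -59.1 y range [-32.7  32.8]
51 [(6, 34.9), (22, 36.3), (24, 33.0), (4, 32.1)] end 10 [-60.1 -59.8]
54 [(31, 35.3), (59, 34.1), (17, 33.0), (2, 33.3)] end 45 [-60.2 -59.5]
57 [(0, None), (26, 33.6), (27, 33.1), (20, 33.7)] end 3 [-60.2 -59.9]
60 [(2, 32.9), (10, 32.7), (24, 33.3), (42, 33.7)] end 21 [-59.4 -59.3]
63 [(10, 33.2), (25, 33.2), (29, 33.0), (27, 33.1)] end 14 [-59.3 -59.3]
66 [(8, 33.1), (35, 33.2), (26, 32.9), (19, 32.7)] end 16 [-59.4 -59.3]
69 [(6, 33.0), (27, 33.0), (25, 32.8), (24, 32.9)] end 16 [-59.5 -59.4]
72 [(74, 32.9), (257, 33.0), (222, 33.0), (204, 33.0)] end 819 [-59. -55.]
```

```bash
python3 -c "
from m import *
print(r.get_state()['joints'].round(1)); to(0.5345,0.14,0.2,83.7)"
```

```text
[  48.    18.8   -7.8    1.1  -63.6 -144.2]
t 30.0 pos [0.5546 0.3206 0.1975] [-179.37    0.71  174.25] w 0.0877 F [0.6 1.2 0.3] -> x y z yaw [ 0.07 -7.27 -0.02] 22.64
```

```bash

python3 -m inch '[{"x":0,"y":-1,"z":0,"yaw":-1},{"x":0.1,"y":-1,"z":0,"yaw":-1},{"x":0.15,"y":-1,"z":0,"yaw":-1},{"x":0.2,"y":-1,"z":0,"yaw":-1},{"x":0.3,"y":-1,"z":0,"yaw":-1}]' -0.86
python3 -m inch '[{"x":0.4,"y":-1,"z":0,"yaw":-1},{"x":0.4,"y":-0.7,"z":0,"yaw":-1},{"x":0,"y":0,"z":0,"yaw":-1},{"x":0,"y":0,"z":0,"yaw":-1},{"x":0,"y":0,"z":0,"yaw":-1}]'
python3 -m inch '[{"x":0,"y":0,"z":0,"yaw":-1},{"x":0,"y":0,"z":0,"yaw":-1},{"x":0,"y":0,"z":0,"yaw":-1},{"x":0,"y":0,"z":0,"yaw":-1},{"x":0,"y":0,"z":0,"yaw":-1}]'
python3 -m inch '[{"x":0,"y":0,"z":0,"yaw":-1},{"x":0,"y":0,"z":0,"yaw":-1},{"x":0,"y":0,"z":0,"yaw":-1},{"x":0,"y":0,"z":0,"yaw":-1},{"x":0,"y":0,"z":0,"yaw":-1}]'
python3 -m inch '[{"x":0,"y":0,"z":0,"yaw":-1},{"x":0,"y":0,"z":0,"yaw":-1},{"x":0,"y":0,"z":0,"yaw":0},{"x":0,"y":0,"z":0,"yaw":0}]'
python3 -c "
from m import *
to(0.5334,0.142,0.12,-96.3)"
```

```text
time_s: 30.42
tcp_pos: [0.5393, 0.1919, 0.1977]
eef_rot: [-179.1, 0.4, -164.7]
contact_force: [0.3, -1.4, 0.1]
gripper_width: 0.0602
time_s: 30.83
tcp_pos: [0.5283, 0.1332, 0.2001]
eef_rot: [-179.0, 0.1, -144.0]
contact_force: [-0.1, -0.4, 0.6]
gripper_width: 0.0264
time_s: 31.25
tcp_pos: [0.5259, 0.128, 0.2017]
eef_rot: [-179.0, -0.1, -123.2]
contact_force: [-0.3, -0.1, 0.1]
gripper_width: 0.0064
time_s: 31.67
tcp_pos: [0.5234, 0.1235, 0.203]
eef_rot: [-179.0, -0.4, -102.3]
contact_force: [0.1, -0.8, -1.1]
gripper_width: 0.0064
time_s: 32.0
tcp_pos: [0.5216, 0.1204, 0.204]
eef_rot: [-179.0, -0.4, -94.0]
contact_force: [-0.4, 0.4, -0.3]
gripper_width: 0.0062
t 32.0 pos [0.5216 0.1204 0.204 ] [-179.04   -0.44  -93.96] w 0.0062 F [-0.4  0.4 -0.3] -> x y z yaw [-0.92 -0.36  3.36] 0.59
```

```bash

python3 -m inch '[{"x":-0.5,"y":-0.35,"z":0.6,"yaw":0.5},{"x":0,"y":0,"z":1,"yaw":0.1},{"x":0,"y":0,"z":1,"yaw":0},{"x":0,"y":0,"z":0.8,"yaw":0},{"x":0,"y":0,"z":0,"yaw":0}]'
python3 -c "
from m import *
to(0.533,0.139,0.053,-96.3)"
```

```text
time_s: 32.42
tcp_pos: [0.5339, 0.1309, 0.1196]
eef_rot: [-178.7, -0.1, -97.3]
contact_force: [-1.3, -1.0, -0.4]
gripper_width: 0.0063
t 32.42 pos [0.5339 0.1309 0.1196] [-1.7866e+02 -1.0000e-01 -9.7270e+01] w 0.0063 F [-1.3 -1.  -0.4] -> x y z yaw [-0.32  0.14  2.66] -0.24
```

```bash

python3 -m inch '[{"x":0,"y":0.1,"z":0.7,"yaw":-0.24},{"x":0,"y":0,"z":0.7,"yaw":0},{"x":0,"y":0,"z":0.7,"yaw":0},{"x":0,"y":0,"z":0.6,"yaw":0},{"x":0,"y":0,"z":0,"yaw":0}]'
python3 -m inch '[{"x":-0.3,"y":0,"z":0,"yaw":0},{"x":0,"y":0,"z":0,"yaw":0}]'
python3 -c "
from m import *
to(0.5355,0.1613,0.053,-96.3)"
```

```text
time_s: 32.83
tcp_pos: [0.5348, 0.1307, 0.0545]
eef_rot: [-178.4, -0.0, -96.8]
contact_force: [0.5, 0.4, 0.5]
gripper_width: 0.0062
time_s: 33.0
tcp_pos: [0.5365, 0.1385, 0.0565]
eef_rot: [-178.4, -0.0, -96.9]
contact_force: [-0.2, 0.0, 0.0]
gripper_width: 0.0062
t 33.0 pos [0.5365 0.1385 0.0565] [-1.7838e+02 -2.0000e-02 -9.6880e+01] w 0.0062 F [-0.2  0.   0. ] -> x y z yaw [-0.9   0.15  0.13] -0.15
```

```bash

python3 -m inch '[{"x":-0.25,"y":0.1,"z":0.1,"yaw":-0.13},{"x":-0.25,"y":0,"z":0.05,"yaw":0},{"x":-0.1,"y":0,"z":0.03,"yaw":0}]'
python3 -m inch '[{"x":-0.1,"y":0,"z":0,"yaw":0},{"x":-0.1,"y":0,"z":0,"yaw":0}]'
python3 -m inch '[{"x":-0.1,"y":0,"z":0,"yaw":0},{"x":-0.1,"y":0,"z":0,"yaw":0}]'
python3 -c "
from m import *
to(0.5355,0.1613,0.053,-96.3)"
```

```text
time_s: 33.25
tcp_pos: [0.5376, 0.1562, 0.0554]
eef_rot: [-178.1, 0.2, -96.3]
contact_force: [-0.0, 0.1, 0.1]
gripper_width: 0.0062
time_s: 33.42
tcp_pos: [0.5373, 0.1601, 0.0557]
eef_rot: [-178.2, -0.0, -96.3]
contact_force: [5.1, -17.2, 0.9]
gripper_width: 0.0062
time_s: 33.58
tcp_pos: [0.5368, 0.1604, 0.0558]
eef_rot: [-178.4, -0.5, -96.3]
contact_force: [6.9, -14.5, -0.5]
gripper_width: 0.0064
t 33.58 pos [0.5368 0.1604 0.0558] [-178.39   -0.53  -96.35] w 0.0064 F [  6.9 -14.5  -0.5] -> x y z yaw [-0.03  0.06  0.11] -0.01
```

```bash

python3 -m inch '[{"x":-0.2,"y":0,"z":0,"yaw":0},{"x":-0.2,"y":0,"z":0,"yaw":0}]'
python3 -m inch '[{"x":0.15,"y":0,"z":0.05,"yaw":0},{"x":0.1,"y":0,"z":0.05,"yaw":0}]'
python3 -m inch '[{"x":-0.25,"y":0,"z":0,"yaw":0},{"x":-0.2,"y":0,"z":0,"yaw":0},{"x":-0.2,"y":0,"z":0,"yaw":0}]'
python3 -m inch '[{"x":0.5,"y":0,"z":0,"yaw":0},{"x":0.8,"y":0,"z":0,"yaw":0},{"x":0,"y":0,"z":-1,"yaw":0},{"x":0,"y":0,"z":-1,"yaw":0},{"x":0,"y":0,"z":-1,"yaw":0}]'
python3 -c "
from m import *
to(0.5355,0.12,0.13,-96.3);snap('wrist','w10')"
python3 - <<'E'
from m import *
S=np.array([0.5402,0.2035,0]);a=np.radians(-6.3);R=np.array([[np.cos(a),np.sin(a),0],[-np.sin(a),np.cos(a),0],[0,0,1]])
p,d,i=load('w10'); M=((cloud(d,i)-S)@R.T*1000)[d>0]
for zl in range(51,75,3):
    m=(M[:,2]>zl)&(M[:,2]<=zl+3)
    print(zl,[(len(q),q[:,1].min().round(1),q[:,1].max().round(1)) for lo,hi in((-55,-45),(-30,-10),(-10,10),(10,30),(45,58)) for q in [M[m&(M[:,0]>lo)&(M[:,0]<hi)&(abs(M[:,1])<38)]] if len(q)])
E
```

```text
time_s: 33.75
tcp_pos: [0.5363, 0.1607, 0.0559]
eef_rot: [-178.7, -1.4, -96.4]
contact_force: [10.2, -28.3, 4.0]
gripper_width: 0.0059
time_s: 33.92
tcp_pos: [0.5359, 0.1524, 0.054]
eef_rot: [-178.7, -1.6, -96.5]
contact_force: [-0.1, 0.0, 0.5]
gripper_width: 0.0062
time_s: 34.17
tcp_pos: [0.5361, 0.1607, 0.0538]
eef_rot: [-179.0, -2.3, -96.6]
contact_force: [15.8, -44.7, 8.0]
gripper_width: 0.0063
time_s: 34.58
tcp_pos: [0.5286, 0.1303, 0.127]
eef_rot: [-179.5, -2.8, -96.6]
contact_force: [0.5, 0.2, -0.8]
gripper_width: 0.006
t 34.58 pos [0.5286 0.1303 0.127 ] [-179.48   -2.77  -96.56] w 0.006 F [ 0.5  0.2 -0.8] -> x y z yaw [ 0.38 -0.32 -0.1 ] -0.06
51 []
54 []
57 []
60 []
63 []
66 []
69 [(1, np.float64(-15.3), np.float64(-15.3))]
72 [(30, np.float64(-5.2), np.float64(-2.3)), (483, np.float64(-25.5), np.float64(-2.3))]
```

```bash

python3 -m inch '[{"x":0,"y":0,"z":-1,"yaw":1},{"x":0,"y":0,"z":-1,"yaw":1},{"x":0,"y":0,"z":-1,"yaw":1},{"x":0,"y":0,"z":0,"yaw":1},{"x":0,"y":0,"z":0,"yaw":1}]'
python3 -m inch '[{"x":0,"y":0,"z":0,"yaw":1},{"x":0,"y":0,"z":0,"yaw":1},{"x":0,"y":0,"z":0,"yaw":1},{"x":0,"y":0,"z":0,"yaw":1},{"x":0,"y":0,"z":0,"yaw":1}]'
python3 -m inch '[{"x":0,"y":0,"z":0,"yaw":1},{"x":0,"y":0,"z":0,"yaw":1},{"x":0,"y":0,"z":0,"yaw":1},{"x":0,"y":0,"z":0,"yaw":1},{"x":0,"y":0,"z":0,"yaw":1}]'
python3 -m inch '[{"x":0,"y":0,"z":0,"yaw":1},{"x":0,"y":0,"z":0,"yaw":1},{"x":0,"y":0,"z":0,"yaw":1},{"x":0,"y":0,"z":0,"yaw":1},{"x":0,"y":0,"z":0,"yaw":1}]'
python3 -m inch '[{"x":0,"y":0,"z":0,"yaw":1},{"x":0,"y":0,"z":0,"yaw":0.3},{"x":0,"y":0,"z":0,"yaw":0}]'
cat > face.py <<'E'
from m import *
import sys
S=np.array([0.5402,0.2035,0]);a=np.radians(-6.3);R=np.array([[np.cos(a),np.sin(a),0],[-np.sin(a),np.cos(a),0],[0,0,1]])
n=sys.argv[1]; sg=int(sys.argv[2])
p,d,i=snap('wrist',n); M=((cloud(d,i)-S)@R.T*1000)[d>0]
for zl in range(51,75,3):
    m=(M[:,2]>zl)&(M[:,2]<=zl+3); o=[]
    for lo,hi in((-56,-46),(-30,-10),(-10,10),(10,30)):
        q=M[m&(M[:,0]>lo)&(M[:,0]<hi)&(sg*M[:,1]>25)&(sg*M[:,1]<38)]
        o.append((len(q),round(float(sg*np.percentile(sg*q[:,1],90)),1)) if len(q) else None)
    e=M[m&(M[:,0]<-50)&(M[:,0]>-75)&(abs(M[:,1])<28)]
    print(zl,o,'end',[np.percentile(h[:,0],10).round(1) for h in(e[e[:,1]<-8],e[abs(e[:,1])<8],e[e[:,1]>8]) if len(h)])
to(0.43,0.2158,0.12,173.7)
E
python3 face.py w11 -1
```

```text
time_s: 35.05
tcp_pos: [0.5324, 0.142, 0.2153]
eef_rot: [-178.0, -1.4, -117.0]
contact_force: [-0.7, -0.1, -0.7]
gripper_width: 0.0058
time_s: 35.47
tcp_pos: [0.534, 0.1489, 0.2184]
eef_rot: [-177.7, -0.0, -137.7]
contact_force: [0.6, -0.6, 0.3]
gripper_width: 0.0061
time_s: 35.88
tcp_pos: [0.5346, 0.1553, 0.2192]
eef_rot: [-178.1, 1.1, -158.5]
contact_force: [0.3, 0.2, 0.2]
gripper_width: 0.0059
time_s: 36.3
tcp_pos: [0.5352, 0.1617, 0.2198]
eef_rot: [-178.9, 1.9, -179.3]
contact_force: [0.3, -0.0, 0.2]
gripper_width: 0.0057
time_s: 36.55
tcp_pos: [0.5354, 0.1651, 0.2201]
eef_rot: [-179.2, 2.1, 175.3]
contact_force: [-0.3, -0.5, -0.2]
gripper_width: 0.006
51 [(4, -37.3), (1, -31.7), (2, -31.9), (1, -32.1)] end [np.float64(-60.8), np.float64(-60.6)]
54 [None, (4, -31.7), (7, -31.9), (13, -32.1)] end [np.float64(-60.8), np.float64(-60.6), np.float64(-60.5)]
57 [(1, -31.6), (3, -31.7), (2, -31.8), None] end [np.float64(-60.8)]
60 [None, (1, -31.7), None, None] end [np.float64(-60.7)]
63 [None, (2, -31.7), (2, -31.8), (2, -32.0)] end [np.float64(-60.8), np.float64(-60.8), np.float64(-60.7)]
66 [None, (2, -31.7), (4, -31.8), (4, -31.9)] end [np.float64(-60.8), np.float64(-60.6), np.float64(-60.7)]
69 [None, (3, -31.7), (1, -31.8), (2, -31.9)] end [np.float64(-60.8), np.float64(-60.6), np.float64(-60.6)]
72 [(90, -31.2), (170, -31.0), (155, -31.1), (148, -31.2)] end [np.float64(-59.7), np.float64(-59.8), np.float64(-59.7)]
t 36.6 pos [0.5355 0.1651 0.2202] [-179.24    2.11  175.34] w 0.0064 F [-0.1 -0.4  0.2] -> x y z yaw [4.51 1.73 3.82] 0.41
```

```bash

python3 -m inch '[{"x":0.9,"y":0.5,"z":0.5,"yaw":0.4},{"x":0.9,"y":0.5,"z":0.5,"yaw":0},{"x":0.9,"y":0.3,"z":0.5,"yaw":0},{"x":0.9,"y":0.3,"z":0.5,"yaw":0},{"x":0.5,"y":0,"z":0.5,"yaw":0}]' -0.55
python3 -m inch '[{"x":0,"y":0,"z":0.5,"yaw":0},{"x":0,"y":0,"z":0.5,"yaw":0},{"x":0,"y":0,"z":0,"yaw":0},{"x":0,"y":0,"z":0,"yaw":0}]'
python3 -c "
from m import *
to(0.446,0.2139,0.053,173.5)"
```

```text
time_s: 37.02
tcp_pos: [0.4409, 0.2183, 0.1538]
eef_rot: [-179.6, 2.5, 174.1]
contact_force: [-0.2, 0.9, -0.1]
gripper_width: 0.0195
time_s: 37.35
tcp_pos: [0.4379, 0.2191, 0.1265]
eef_rot: [-179.6, 2.4, 174.9]
contact_force: [1.1, 0.8, 0.8]
gripper_width: 0.0197
t 37.35 pos [0.4379 0.2191 0.1265] [-179.57    2.38  174.85] w 0.0197 F [1.1 0.8 0.8] -> x y z yaw [-0.22 -0.16  2.95] 0.34
```

```bash

python3 -m inch '[{"x":0,"y":-0.16,"z":0.8,"yaw":0.3},{"x":0,"y":0,"z":0.8,"yaw":0},{"x":0,"y":0,"z":0.8,"yaw":0},{"x":0,"y":0,"z":0.6,"yaw":0},{"x":0,"y":0,"z":0,"yaw":0}]'
python3 -c "
from m import *
to(0.46,0.2124,0.053,173.5)"
```

```text
time_s: 37.77
tcp_pos: [0.445, 0.2181, 0.0545]
eef_rot: [179.9, 2.8, 173.9]
contact_force: [0.3, -0.1, 0.3]
gripper_width: 0.0196
t 37.77 pos [0.445  0.2181 0.0545] [179.92   2.78 173.89] w 0.0196 F [ 0.3 -0.1  0.3] -> x y z yaw [-0.62 -0.16  0.09] 0.1
```

```bash

python3 -m inch '[{"x":-0.3,"y":-0.05,"z":0.05,"yaw":0.05},{"x":-0.3,"y":0,"z":0,"yaw":0},{"x":-0.1,"y":0.02,"z":0,"yaw":0}]'
python3 -m inch '[{"x":-0.1,"y":0.02,"z":0,"yaw":0},{"x":-0.1,"y":0.02,"z":0,"yaw":0}]'
python3 -m inch '[{"x":-0.1,"y":0.03,"z":0,"yaw":0},{"x":-0.1,"y":0.03,"z":0,"yaw":0}]'
python3 -c "
from m import *
to(0.471,0.2124,0.053,173.5)"
```

```text
time_s: 38.02
tcp_pos: [0.465, 0.2163, 0.0566]
eef_rot: [179.8, 2.9, 173.8]
contact_force: [0.8, -0.1, 0.1]
gripper_width: 0.0198
time_s: 38.18
tcp_pos: [0.4721, 0.2173, 0.0587]
eef_rot: [179.7, 3.0, 173.8]
contact_force: [-2.4, 0.5, -1.6]
gripper_width: 0.0196
time_s: 38.35
tcp_pos: [0.4735, 0.2167, 0.0587]
eef_rot: [179.9, 2.6, 173.6]
contact_force: [-27.6, 9.7, 16.1]
gripper_width: 0.0197
t 38.35 pos [0.4735 0.2167 0.0587] [179.87   2.59 173.57] w 0.0197 F [-27.6   9.7  16.1] -> x y z yaw [ 0.09 -0.18  0.22] 0.02
```

```bash

python3 -m inch '[{"x":-0.12,"y":0.06,"z":0.08,"yaw":0},{"x":-0.12,"y":0.06,"z":0.05,"yaw":0},{"x":-0.12,"y":0.06,"z":0.05,"yaw":0}]'
python3 -m inch '[{"x":-0.12,"y":0.06,"z":0.05,"yaw":0},{"x":-0.12,"y":0.06,"z":0.05,"yaw":0},{"x":-0.12,"y":0.06,"z":0.05,"yaw":0}]'
python3 -m inch '[{"x":-0.12,"y":0.06,"z":0.03,"yaw":0},{"x":-0.12,"y":0.06,"z":0.03,"yaw":0},{"x":-0.12,"y":0.06,"z":0.03,"yaw":0}]'
```

```text
time_s: 38.6
tcp_pos: [0.4734, 0.2166, 0.0546]
eef_rot: [-179.7, 1.8, 173.4]
contact_force: [-20.3, 2.3, 13.7]
gripper_width: 0.0196
time_s: 38.85
tcp_pos: [0.4734, 0.2165, 0.0512]
eef_rot: [-179.2, 1.0, 173.3]
contact_force: [-20.2, 3.0, 14.0]
gripper_width: 0.0196
time_s: 39.1
tcp_pos: [0.4732, 0.2164, 0.0492]
eef_rot: [-178.7, 0.2, 173.3]
contact_force: [-19.4, 1.7, 13.1]
gripper_width: 0.0197
```

```bash

python3 -m inch '[{"x":-0.12,"y":0.05,"z":0,"yaw":0},{"x":-0.12,"y":0.05,"z":0,"yaw":0},{"x":0.5,"y":0,"z":0,"yaw":0},{"x":0.7,"y":0,"z":0,"yaw":0},{"x":0,"y":0,"z":-1,"yaw":0}]'
python3 -m inch '[{"x":0,"y":0,"z":-1,"yaw":0},{"x":0,"y":-1,"z":-1,"yaw":0},{"x":-0.8,"y":-1,"z":-1,"yaw":0},{"x":-0.8,"y":-1,"z":-1,"yaw":0},{"x":-1,"y":-0.8,"z":-0.7,"yaw":0}]' 1
python3 -m inch '[{"x":-1,"y":0,"z":0,"yaw":0},{"x":-0.2,"y":0,"z":0,"yaw":0},{"x":0,"y":0,"z":0,"yaw":0}]'
python3 face.py w12 -1
python3 -m inch '[{"x":0,"y":1,"z":0,"yaw":0},{"x":0,"y":1,"z":0,"yaw":0},{"x":0,"y":1,"z":0,"yaw":0},{"x":0,"y":1,"z":0,"yaw":0},{"x":0,"y":1,"z":0,"yaw":0}]'
python3 -m inch '[{"x":0,"y":1,"z":0,"yaw":0},{"x":0,"y":1,"z":0,"yaw":0},{"x":0,"y":1,"z":0,"yaw":0},{"x":0,"y":0,"z":0,"yaw":0},{"x":0,"y":0,"z":0,"yaw":0}]'
python3 face.py w13 1
```

```text
time_s: 39.52
tcp_pos: [0.4401, 0.219, 0.0721]
eef_rot: [-178.2, -0.7, 173.2]
contact_force: [-1.0, -0.1, 0.4]
gripper_width: 0.0198
time_s: 39.93
tcp_pos: [0.4925, 0.1215, 0.1996]
eef_rot: [-178.3, -0.5, 173.8]
contact_force: [-0.2, 1.1, -0.3]
gripper_width: 0.0476
time_s: 40.18
tcp_pos: [0.5283, 0.1152, 0.2071]
eef_rot: [-178.7, 0.2, 173.6]
contact_force: [0.0, -0.2, -0.2]
gripper_width: 0.0674
51 [(5, -34.6), (17, -32.0), (12, -32.2), (9, -32.2)] end [np.float64(-59.1), np.float64(-59.0)]
54 [(9, -31.8), (9, -32.0), (15, -32.1), (20, -32.3)] end [np.float64(-59.2)]
57 [(5, -32.0), (14, -32.1), (15, -32.1), (11, -32.0)] end []
60 [(11, -32.0), (20, -32.0), (15, -32.0), (14, -32.1)] end []
63 [(9, -31.7), (12, -32.0), (17, -31.9), (13, -32.0)] end [np.float64(-59.0), np.float64(-59.0), np.float64(-58.9)]
66 [(9, -31.8), (19, -32.0), (14, -32.0), (19, -32.1)] end [np.float64(-59.2), np.float64(-59.1), np.float64(-59.0)]
69 [(8, -31.6), (17, -31.9), (15, -31.9), (12, -32.0)] end [np.float64(-52.3), np.float64(-56.8), np.float64(-55.4)]
72 [(100, -31.2), (191, -31.3), (185, -31.4), (17
[... 741 characters left out ...]
 [np.float64(-59.2), np.float64(-59.2), np.float64(-59.2)]
60 [(15, 34.6), (21, 34.5), (25, 34.3), (11, 34.2)] end [np.float64(-59.0)]
63 [(15, 34.4), (24, 34.6), (23, 34.3), (13, 34.2)] end [np.float64(-59.1), np.float64(-59.2), np.float64(-59.2)]
66 [(13, 34.7), (28, 34.5), (26, 34.3), (11, 34.2)] end [np.float64(-59.3), np.float64(-59.3), np.float64(-59.3)]
69 [(14, 34.5), (22, 34.5), (24, 34.4), (9, 34.3)] end [np.float64(-59.1), np.float64(-59.1)]
72 [(139, 34.0), (261, 33.9), (246, 34.0), (84, 34.0)] end [np.float64(-58.5), np.float64(-58.5), np.float64(-58.5)]
t 41.12 pos [0.5368 0.3251 0.1959] [-178.35   -0.33  173.81] w 0.0874 F [-0.3  0.4 -1.3] -> x y z yaw [ 3.76 -4.72  3.2 ] 0.03
```

```bash
python3 - <<'E'
from m import *
p,d,i=load('w13'); M=cloud(d,i)[d>0]
for lo,hi in((.042,.049),(.015,.021)):
    k=M[(M[:,2]>lo)&(M[:,2]<hi)&(abs(M[:,0]-.508)<.045)&(abs(M[:,1]-.3775)<.045)]
    print(len(k),cv2.minEnclosingCircle(k[:,:2].astype(np.float32)),np.median(k[:,2]))
to(0.508,0.3775,0.12,173.7)
E
```

```text
574 ((0.5098279714584351, 0.37923774123191833), 0.012012713588774204) 0.044831872749090784
2056 ((0.5098263621330261, 0.37941408157348633), 0.02798551134765148) 0.017926412169982614
t 41.12 pos [0.5368 0.3251 0.1959] [-178.35   -0.33  173.81] w 0.0874 F [-0.3  0.4 -1.3] -> x y z yaw [1.35 2.05 2.99] 0.03
```

```bash

python3 -m inch '[{"x":0.6,"y":0.8,"z":0.3,"yaw":0},{"x":0.5,"y":0.8,"z":0.5,"yaw":0},{"x":0.2,"y":0.4,"z":0.7,"yaw":0},{"x":0,"y":0.1,"z":0.7,"yaw":0},{"x":0,"y":0,"z":0.5,"yaw":0}]' 0.3
python3 -m inch '[{"x":0,"y":0,"z":0,"yaw":0},{"x":0,"y":0,"z":0,"yaw":0}]'
python3 -c "
from m import *
to(0.5098,0.3793,0.035,173.7)"
```

```text
time_s: 41.53
tcp_pos: [0.5067, 0.3792, 0.1284]
eef_rot: [-178.6, -0.2, 173.8]
contact_force: [-0.9, -0.4, -0.1]
gripper_width: 0.0605
time_s: 41.7
tcp_pos: [0.5044, 0.3768, 0.1256]
eef_rot: [-178.3, -0.3, 173.8]
contact_force: [0.8, 0.7, 0.7]
gripper_width: 0.0574
t 41.7 pos [0.5044 0.3768 0.1256] [-178.32   -0.35  173.77] w 0.0574 F [0.8 0.7 0.7] -> x y z yaw [-0.23  0.23  3.62] 0.02
```

```bash

python3 -m inch '[{"x":-0.2,"y":0.15,"z":0.6,"yaw":0},{"x":0,"y":0,"z":0.6,"yaw":0},{"x":0,"y":0,"z":0.6,"yaw":0},{"x":0,"y":0,"z":0.4,"yaw":0},{"x":0,"y":0,"z":0,"yaw":0}]'
python3 -c "
from m import *
to(0.5098,0.3793,0.035,173.7)"
```

```text
time_s: 42.12
tcp_pos: [0.5111, 0.3776, 0.0749]
eef_rot: [-178.6, -0.1, 173.7]
contact_force: [0.2, -0.6, -0.4]
gripper_width: 0.0567
t 42.12 pos [0.5111 0.3776 0.0749] [-1.7865e+02 -1.0000e-01  1.7368e+02] w 0.0567 F [ 0.2 -0.6 -0.4] -> x y z yaw [0.06 0.1  1.59] -0.01
```

```bash

python3 -m inch '[{"x":0.06,"y":0.08,"z":0.5,"yaw":0},{"x":0,"y":0,"z":0.45,"yaw":0},{"x":0,"y":0,"z":0.4,"yaw":0},{"x":0,"y":0,"z":0.1,"yaw":0},{"x":0,"y":0,"z":0,"yaw":0}]'
python3 -c "
from m import *
to(0.5098,0.3793,0.035,173.7)"
```

```text
time_s: 42.53
tcp_pos: [0.5116, 0.3793, 0.041]
eef_rot: [-178.9, 0.1, 173.6]
contact_force: [0.4, -0.6, 0.8]
gripper_width: 0.057
t 42.53 pos [0.5116 0.3793 0.041 ] [-1.7886e+02  9.0000e-02  1.7365e+02] w 0.057 F [ 0.4 -0.6  0.8] -> x y z yaw [ 0.07 -0.    0.24] -0.01
```

```bash

python3 -m inch '[{"x":0.07,"y":0,"z":0.15,"yaw":0},{"x":0,"y":0,"z":0,"yaw":0}]'
python3 -m inch '[{"x":0,"y":0,"z":0,"yaw":0},{"x":0,"y":0,"z":0,"yaw":0},{"x":0,"y":0,"z":0,"yaw":0},{"x":0,"y":0,"z":0,"yaw":0},{"x":0,"y":0,"z":0,"yaw":0}]' -1 30
python3 -c "
from m import *
to(0.5098,0.3793,0.035,173.7)"
python3 -m inch '[{"x":0,"y":0,"z":0,"yaw":0},{"x":0,"y":0,"z":0,"yaw":0},{"x":0,"y":0,"z":-0.5,"yaw":0},{"x":0,"y":0,"z":-1,"yaw":0},{"x":0,"y":0,"z":-1,"yaw":0}]'
python3 -m inch '[{"x":0,"y":0,"z":-1,"yaw":0},{"x":0,"y":0,"z":-1,"yaw":0},{"x":0,"y":0,"z":-1,"yaw":0},{"x":0,"y":0,"z":0,"yaw":0}]'
python3 -c "
from m import *
to(0.5412,0.2046,0.16,173.7)"
```

```text
time_s: 42.7
tcp_pos: [0.5101, 0.3795, 0.0375]
eef_rot: [-178.9, 0.1, 173.6]
contact_force: [0.1, 0.2, -0.5]
gripper_width: 0.0572
time_s: 43.12
tcp_pos: [0.5106, 0.3803, 0.0391]
eef_rot: [-179.0, 0.2, 173.7]
contact_force: [-0.0, -0.0, 0.8]
gripper_width: 0.0289
t 43.12 pos [0.5106 0.3803 0.0391] [-178.98    0.19  173.68] w 0.0289 F [-0.  -0.   0.8] -> x y z yaw [ 0.03 -0.04  0.16] -0.01
time_s: 43.53
tcp_pos: [0.5064, 0.3771, 0.095]
eef_rot: [-178.3, -0.4, 173.5]
contact_force: [-0.5, 0.3, -4.7]
gripper_width: 0.0228
time_s: 43.87
tcp_pos: [0.5063, 0.3788, 0.1743]
eef_rot: [-178.2, -0.5, 173.5]
contact_force: [1.1, 0.5, -3.5]
gripper_width: 0.0229
t 43.87 pos [0.5063 0.3788 0.1743] [-178.25   -0.46  173.5 ] w 0.0229 F [ 1.1  0.5 -3.5] -> x y z yaw [-2.18 -6.75  0.76] -0.05
```

```bash

python3 -m inch '[{"x":-0.3,"y":-1,"z":0,"yaw":0},{"x":-0.3,"y":-1,"z":0,"yaw":0},{"x":-0.3,"y":-1,"z":0,"yaw":0},{"x":-0.3,"y":-1,"z":0,"yaw":0},{"x":-0.3,"y":-1,"z":0,"yaw":0}]'
python3 -m inch '[{"x":-0.3,"y":-1,"z":0,"yaw":0},{"x":-0.2,"y":-0.6,"z":0,"yaw":0},{"x":0,"y":0,"z":0,"yaw":0},{"x":0,"y":0,"z":0,"yaw":0}]'
python3 -c "
from m import *
to(0.5412,0.2046,0.12,173.7)"
```

```text
time_s: 44.28
tcp_pos: [0.5269, 0.2506, 0.174]
eef_rot: [-178.3, -0.7, 173.8]
contact_force: [0.1, -0.4, -5.0]
gripper_width: 0.023
time_s: 44.62
tcp_pos: [0.5321, 0.2012, 0.1706]
eef_rot: [-178.1, -1.1, 173.4]
contact_force: [0.5, 0.8, -4.6]
gripper_width: 0.0233
t 44.62 pos [0.5321 0.2012 0.1706] [-178.07   -1.11  173.45] w 0.0233 F [ 0.5  0.8 -4.6] -> x y z yaw [-0.38  0.25  2.01] -0.06
```

```bash

python3 -m inch '[{"x":-0.35,"y":0.2,"z":0.5,"yaw":-0.05},{"x":0,"y":0,"z":0.5,"yaw":0},{"x":0,"y":0,"z":0.4,"yaw":0},{"x":0,"y":0,"z":0,"yaw":0}]'
python3 -c "
from m import *
to(0.5412,0.2046,0.115,173.7)"
```

```text
time_s: 44.95
tcp_pos: [0.5397, 0.2053, 0.1322]
eef_rot: [-178.1, -1.2, 173.6]
contact_force: [-0.8, -0.2, -4.7]
gripper_width: 0.0232
t 44.95 pos [0.5397 0.2053 0.1322] [-178.09   -1.21  173.61] w 0.0232 F [-0.8 -0.2 -4.7] -> x y z yaw [-0.08  0.    0.69] -0.02
```

```bash

python3 -m inch '[{"x":-0.07,"y":0,"z":0.3,"yaw":0},{"x":0,"y":0,"z":0.2,"yaw":0},{"x":0,"y":0,"z":0.05,"yaw":0},{"x":0,"y":0,"z":0,"yaw":0}]'
python3 -c "
from m import *
to(0.5412,0.2046,0.114,173.7)"
python3 -m inch '[{"x":0,"y":0,"z":0.05,"yaw":0},{"x":0,"y":0,"z":0.03,"yaw":0}]'
python3 -c "
from m import *
to(0.5412,0.2046,0.114,173.7)"
```

```text
time_s: 45.28
tcp_pos: [0.5405, 0.206, 0.1164]
eef_rot: [-178.0, -1.3, 173.7]
contact_force: [-0.9, -0.3, -3.6]
gripper_width: 0.023
t 45.28 pos [0.5405 0.206  0.1164] [-178.01   -1.28  173.73] w 0.023 F [-0.9 -0.3 -3.6] -> x y z yaw [-0.04 -0.05  0.1 ] 0.01
time_s: 45.45
tcp_pos: [0.5407, 0.2063, 0.1149]
eef_rot: [-178.0, -1.2, 173.7]
contact_force: [-0.0, -0.2, -4.2]
gripper_width: 0.0229
t 45.45 pos [0.5407 0.2063 0.1149] [-178.04   -1.24  173.75] w 0.0229 F [-0.  -0.2 -4.2] -> x y z yaw [-0.03 -0.06  0.04] 0.01
```

```bash

python3 -m inch '[{"x":-0.03,"y":-0.06,"z":0,"yaw":0},{"x":0,"y":0,"z":0.05,"yaw":0}]'
python3 -m inch '[{"x":0,"y":0,"z":0.05,"yaw":0},{"x":0,"y":0,"z":0,"yaw":0}]'
```

```text
time_s: 45.62
tcp_pos: [0.5417, 0.2049, 0.1144]
eef_rot: [-178.1, -1.2, 173.8]
contact_force: [0.5, 0.1, -4.4]
gripper_width: 0.023
time_s: 45.78
tcp_pos: [0.5418, 0.2048, 0.114]
eef_rot: [-178.1, -1.1, 173.8]
contact_force: [0.5, 0.6, -2.6]
gripper_width: 0.0232
```

```bash

python3 -m inch '[{"x":0,"y":0,"z":0.04,"yaw":0},{"x":0,"y":0,"z":0,"yaw":0}]'
python3 -m inch '[{"x":0,"y":0,"z":0,"yaw":0},{"x":0,"y":0,"z":0,"yaw":0},{"x":0,"y":0,"z":0,"yaw":0},{"x":0,"y":0,"z":0,"yaw":0}]' 0.5
python3 -m inch '[{"x":0,"y":0,"z":-0.5,"yaw":0},{"x":0,"y":0,"z":-1,"yaw":0},{"x":0,"y":0,"z":-1,"yaw":0},{"x":0,"y":-0.7,"z":-1,"yaw":0},{"x":0,"y":-1,"z":-0.3,"yaw":0}]'
python3 -m inch '[{"x":0,"y":-1,"z":0,"yaw":0},{"x":0,"y":-0.8,"z":0,"yaw":0},{"x":0,"y":0,"z":0,"yaw":0},{"x":0,"y":0,"z":0,"yaw":0}]'
python3 face.py w14 -1
python3 - <<'E'
from m import *
p,d,i=load('w14'); M=cloud(d,i)[d>0]
for lo,hi in((.115,.123),(.088,.096)):
    k=M[(M[:,2]>lo)&(M[:,2]<hi)&(abs(M[:,0]-.541)<.035)&(abs(M[:,1]-.2046)<.03)]
    if len(k)>9: print(len(k),cv2.minEnclosingCircle(k[:,:2].astype(np.float32)),np.median(k[:,2]))
cv2.imwrite('pics/m2.png',cv2.resize(p[60:300,220:500,::-1],None,fx=2.5,fy=2.5))
to(0.5,-0.34,0.28,180)
E
```

```text
time_s: 45.95
tcp_pos: [0.542, 0.2048, 0.1139]
eef_rot: [-178.2, -1.1, 173.8]
contact_force: [-0.2, 0.3, -2.9]
gripper_width: 0.0229
time_s: 46.28
tcp_pos: [0.5436, 0.2055, 0.1151]
eef_rot: [-178.3, -0.9, 173.8]
contact_force: [0.1, 0.5, -0.3]
gripper_width: 0.0445
time_s: 46.7
tcp_pos: [0.5411, 0.1674, 0.2122]
eef_rot: [-178.0, -1.1, 174.0]
contact_force: [1.0, 0.2, 1.1]
gripper_width: 0.0658
time_s: 47.03
tcp_pos: [0.5379, 0.1193, 0.2191]
eef_rot: [-178.3, -0.6, 174.0]
contact_force: [0.2, -0.3, 0.4]
gripper_width: 0.0657
51 [None, (16, -32.1), (9, -32.2), (8, -32.3)] end [np.float64(-59.0), np.float64(-59.0)]
54 [(7, -31.9), (10, -31.9), (15, -32.1), (18, -32.3)] end [np.float64(-59.0)]
57 [(5, -32.0), (10, -32.0), (10, -31.9), (9, -31.9)] end []
60 [(11, -31.9), (15, -32.0), (15, -32.0), (10, -32.0)] end []
63 [(4, -31.8), (12, -31.8), (11, -31.9), (9, -32.0)] end [np.float64(-59.1)]
66 [(9, -31.8), (12, -31.8), (11, -31.9), (18, -32.1)] end []
69 [(9, -31.6), (13, -31.9), (18, -31.9), (9, -32.0)] end [np.float64(-57.6), np.float64(-57.6), np.float64(-56.3)]
72 [(90, -31.2), (175, -31.4), (152, -31.4), (165, -31.5)] end [np.float64(-57.8), np.float64(-58.1), np.float64(-58.0)]
t 47.08 pos [0.5379 0.1195 0.2191] [-178.29   -0.63  173.98] w 0.0659 F [ 0.2 -0.   0.4] -> x y z yaw [4.65 3.5  3.91] 0.07
783 ((0.5404983758926392, 0.20431816577911377), 0.01193297654390335) 0.11881271085797063
2529 ((0.5404081344604492, 0.20486551523208618), 0.028174901381134987) 0.09192374825545435
t 47.08 pos [0.5379 0.1195 0.2191] [-178.29   -0.63  173.98] w 0.0659 F [ 0.2 -0.   0.4] -> x y z yaw [ -0.4  -18.5   -1.89] -1.51
```

View pics/m2.png

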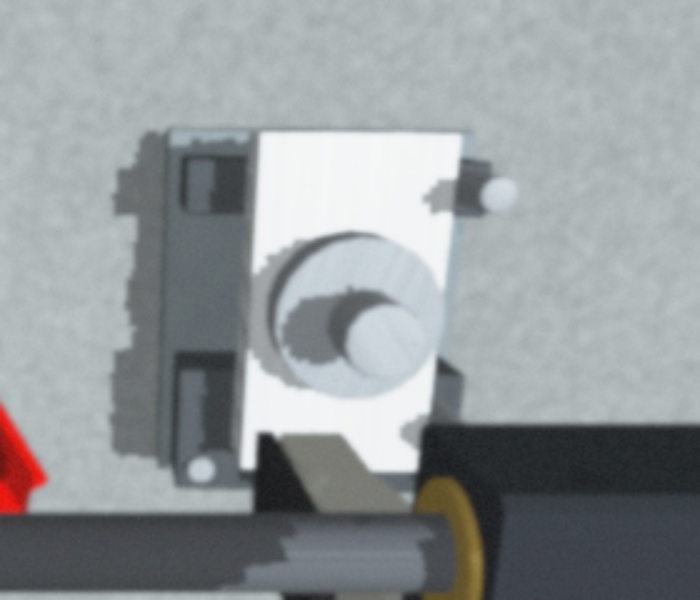

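Weight stands centred (foot centre within 1 mm of the stack centre), edges still flush, all pins clear. Now the lever.

```bash

python3 -m inch '[{"x":0,"y":-0.5,"z":-0.5,"yaw":-0.8},{"x":0,"y":-1,"z":-0.5,"yaw":-0.7},{"x":0.1,"y":-1,"z":0,"yaw":0},{"x":0.1,"y":-1,"z":0,"yaw":0},{"x":0.1,"y":-1,"z":0,"yaw":0}]' -1 20
python3 -m inch '[{"x":0.1,"y":-1,"z":0,"yaw":0},{"x":0.1,"y":-1,"z":0,"yaw":0},{"x":0.1,"y":-1,"z":0,"yaw":0},{"x":0.1,"y":-1,"z":0,"yaw":0},{"x":0.1,"y":-1,"z":0,"yaw":0}]'
python3 -m inch '[{"x":0.1,"y":-1,"z":0,"yaw":0},{"x":0.1,"y":-1,"z":0,"yaw":0},{"x":0.1,"y":-1,"z":0,"yaw":0},{"x":0,"y":-1,"z":0,"yaw":0},{"x":0,"y":-1,"z":0,"yaw":0}]'
python3 -m inch '[{"x":0,"y":-1,"z":0,"yaw":0},{"x":0,"y":-1,"z":0,"yaw":0},{"x":0,"y":-1,"z":0,"yaw":0},{"x":0,"y":-1,"z":0,"yaw":0},{"x":0,"y":0,"z":0,"yaw":0}]'
python3 - <<'E'
from m import *
to(0.5,-0.46,0.111,180)
p,d,i=snap('wrist','w15'); M=cloud(d,i)[d>0]
k=M[(M[:,2]>.105)&(M[:,2]<.13)&(abs(M[:,0]-.49)<.06)&(abs(M[:,1]+.37)<.07)]
print(len(k),cv2.minAreaRect(k[:,:2].astype(np.float32)) if len(k) else '')
E
```

```text
time_s: 47.5
tcp_pos: [0.5302, 0.0113, 0.247]
eef_rot: [-178.3, -0.9, -179.2]
contact_force: [0.8, -0.9, -0.2]
gripper_width: 0.0377
time_s: 47.92
tcp_pos: [0.5209, -0.1154, 0.2503]
eef_rot: [-178.3, -0.9, -178.9]
contact_force: [-0.5, 1.0, -0.4]
gripper_width: 0.0051
time_s: 48.33
tcp_pos: [0.5178, -0.2431, 0.2531]
eef_rot: [-178.3, -1.0, -178.6]
contact_force: [-0.3, 0.8, -0.2]
gripper_width: 0.0006
time_s: 48.75
tcp_pos: [0.5235, -0.3486, 0.2535]
eef_rot: [-178.3, -1.1, -178.5]
contact_force: [0.0, 0.5, 0.1]
gripper_width: 0.0004
t 48.75 pos [ 0.5235 -0.3486  0.2535] [-178.3    -1.11 -178.53] w 0.0004 F [0.  0.5 0.1] -> x y z yaw [ 0.94 -4.26  5.85] 0.37
1290 ((0.4994214177131653, -0.41133275628089905), (0.05860941857099533, 0.01907338947057724), 7.42047119140625)
```

```bash

python3 -m inch '[{"x":0.4,"y":-1,"z":0,"yaw":0.35},{"x":0.4,"y":-1,"z":0,"yaw":0},{"x":0.2,"y":-1,"z":0,"yaw":0},{"x":0,"y":-1,"z":0,"yaw":0},{"x":0,"y":-0.5,"z":0,"yaw":0}]'
python3 -m inch '[{"x":0,"y":-0.3,"z":0,"yaw":0},{"x":0,"y":0,"z":0.5,"yaw":0},{"x":0,"y":0,"z":0.5,"yaw":0},{"x":0,"y":0,"z":0,"yaw":0}]'
python3 -c "
from m import *
to(0.5,-0.465,0.111,180)"
```

```text
time_s: 49.22
tcp_pos: [0.5026, -0.457, 0.2552]
eef_rot: [-178.4, -1.2, -179.6]
contact_force: [-0.4, 1.1, -0.1]
gripper_width: 0.0007
time_s: 49.55
tcp_pos: [0.5043, -0.4648, 0.2281]
eef_rot: [-178.5, -1.2, -179.6]
contact_force: [-0.0, 1.2, -0.5]
gripper_width: 0.0004
t 49.55 pos [ 0.5043 -0.4648  0.2281] [-178.48   -1.19 -179.57] w 0.0004 F [-0.   1.2 -0.5] -> x y z yaw [0.07 0.12 4.68] 0.11
```

```bash

python3 -m inch '[{"x":0,"y":0,"z":0.9,"yaw":0},{"x":0,"y":0,"z":1,"yaw":0},{"x":0,"y":0,"z":1,"yaw":0},{"x":0,"y":0,"z":1,"yaw":0},{"x":0,"y":0,"z":0.6,"yaw":0}]'
python3 -m inch '[{"x":0,"y":0,"z":0,"yaw":0},{"x":0,"y":0,"z":0,"yaw":0}]'
python3 -c "
from m import *
to(0.495,-0.38,0.111,180)"
```

```text
time_s: 49.97
tcp_pos: [0.5069, -0.4647, 0.1174]
eef_rot: [-178.2, -0.8, -179.2]
contact_force: [-0.7, 0.5, -0.8]
gripper_width: 0.0002
time_s: 50.13
tcp_pos: [0.5058, -0.4619, 0.1137]
eef_rot: [-178.4, -1.1, -179.1]
contact_force: [-0.1, 0.1, 0.9]
gripper_width: 0.0006
t 50.13 pos [ 0.5058 -0.4619  0.1137] [-178.41   -1.1  -179.13] w 0.0006 F [-0.1  0.1  0.9] -> x y z yaw [0.38 3.28 0.03] 0.22
```

```bash

python3 -m inch '[{"x":0.1,"y":0.5,"z":0.1,"yaw":0},{"x":0.1,"y":0.5,"z":0,"yaw":0},{"x":0.05,"y":0.5,"z":0,"yaw":0},{"x":0.05,"y":0.5,"z":0,"yaw":0},{"x":0.05,"y":0.5,"z":0,"yaw":0}]'
python3 -m inch '[{"x":0.05,"y":0.5,"z":0,"yaw":0},{"x":0.05,"y":0.4,"z":0,"yaw":0},{"x":0,"y":0.3,"z":0,"yaw":0},{"x":0,"y":0,"z":0,"yaw":0}]'
python3 -c "
from m import *
to(0.495,-0.38,0.111,180)"
```

```text
time_s: 50.55
tcp_pos: [0.4993, -0.3983, 0.1157]
eef_rot: [-178.1, -0.7, -179.1]
contact_force: [0.4, -0.5, 0.3]
gripper_width: 0.0001
time_s: 50.88
tcp_pos: [0.4958, -0.3613, 0.1165]
eef_rot: [-178.1, -0.6, -178.9]
contact_force: [0.0, -0.3, -0.5]
gripper_width: 0.0007
t 50.88 pos [ 0.4958 -0.3613  0.1165] [-178.1    -0.59 -178.91] w 0.0007 F [ 0.  -0.3 -0.5] -> x y z yaw [ 0.04 -0.74  0.25] 0.27
```

```bash

python3 -m inch '[{"x":0,"y":-0.6,"z":-0.3,"yaw":0},{"x":0,"y":-0.5,"z":-1,"yaw":0},{"x":0,"y":0,"z":-1,"yaw":0},{"x":-0.5,"y":0,"z":-1,"yaw":0},{"x":-0.5,"y":0,"z":-1,"yaw":0}]'
python3 -m inch '[{"x":0,"y":1,"z":-1,"yaw":0},{"x":0,"y":0,"z":-0.5,"yaw":0},{"x":0,"y":0,"z":0,"yaw":0},{"x":0,"y":0,"z":0,"yaw":0}]'
python3 - <<'E'
from m import *
to(0.5,-0.46,0.111,180)
p,d,i=snap('wrist','w16'); M=cloud(d,i)[d>0]
k=M[(M[:,2]>.105)&(M[:,2]<.13)&(abs(M[:,0]-.49)<.06)&(abs(M[:,1]+.37)<.07)]
print(len(k),cv2.minAreaRect(k[:,:2].astype(np.float32)) if len(k) else '')
q,_,_=snap('scene','c9')
a=cv2.resize(q[:,:,::-1],(800,600),interpolation=cv2.INTER_CUBIC)
a[400:600,0:266]=cv2.resize(p[60:240,60:300,::-1],(266,200)); cv2.imwrite('pics/fin.png',a)
E
```

```text
time_s: 51.3
tcp_pos: [0.5181, -0.3826, 0.2215]
eef_rot: [-178.5, -1.3, -178.9]
contact_force: [0.8, 0.0, -0.6]
gripper_width: 0.0006
time_s: 51.63
tcp_pos: [0.5227, -0.3574, 0.2652]
eef_rot: [-178.3, -0.9, -178.9]
contact_force: [0.1, 0.3, -1.2]
gripper_width: 0.0003
t 51.63 pos [ 0.5227 -0.3574  0.2652] [-178.27   -0.92 -178.88] w 0.0003 F [ 0.1  0.3 -1.2] -> x y z yaw [ 0.89 -3.9   6.3 ] 0.28
1207 ((0.4886600077152252, -0.3365633189678192), (0.059551071375608444, 0.01907631941139698), 8.22149658203125)
```

View pics/fin.png

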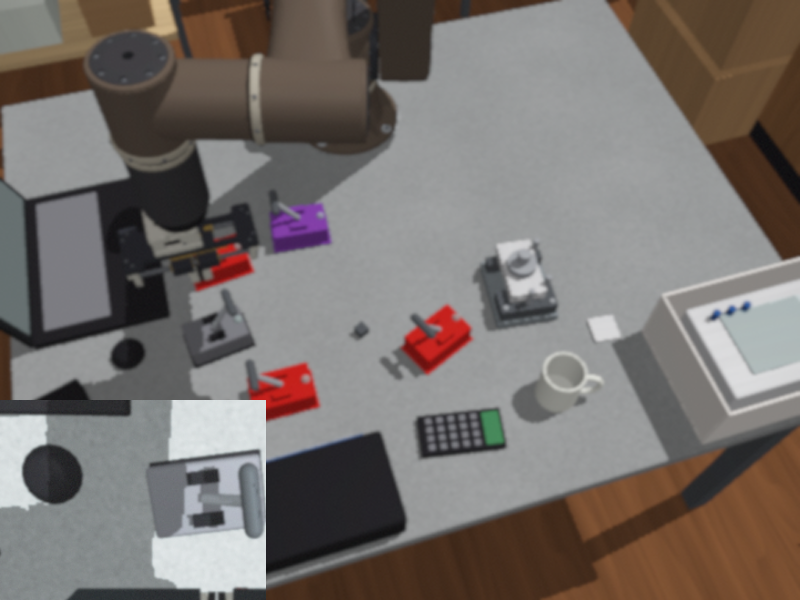

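The lever's bar is at y −0.337, on the lamp side, so it is on. The table has no plates left on it and the bystanders haven't moved. I'm handing in.

```bash
python3 -c "
from plant import r
print(r.close_job(), r.get_state()['time_s'])"
```

```text
the job is handed in; nothing more can be done
the job is handed in; nothing more can be done
```

The job is done and handed in at about 52 s of the 210 s allowed. I threw the isolator off and stacked the only two 120 mm plates on the table onto the two in the nest. I then tapped the stack against the pins, stood the weight on it and threw the lever back on.

**Stack:** The first check, after squeezing and tapping, showed the two lower plates crooked by about 1–2°. I pushed again from the −y side, then from −x. After that, depth readings put all four plates flush within about 0.3–0.4 mm along the sides and the −x end. The stack's +y face lies at the pin line, within the roughly 2 mm camera calibration.

**+x pin:** I did not measure the gap at the +x pin. I relied on the 20–28 N of resistance I felt when pushing the stack onto it.

**Weight:** It stands within 1 mm of the stack's centre, and the edges read the same after I placed it.

**Lever:** The bar measured y = −0.411 when off and −0.337 when on, which matches its starting position.

**Rest of the table:** The last scene picture shows no plates left on the table. The coupon, sensor, mug, calculator and look-alike levers looked unmoved.

**Other notes:** The wrist tilted by up to about 3° during the pushes. My hardest tap on the stack was about 48 N, made with the fingers and not the gripper's body.

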